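# Charge the bead dispenser and switch it to run

### The arm

A 6-joint arm with a two-finger parallel gripper is mounted at the origin on a cart in front of the work surface, level with it; the furniture and walls round the work are solid. World frame = base frame: x ahead of the robot, y to its left, z up, the work surface at z = 0. Lengths are in m, angles in rad, forces in N, time in s.
With the tool pointing down it reaches from about 0.3 to 0.875 m from the base axis. Payload 6.4 kg.
Tool frame: the origin (TCP) lies at the very end of the fingers, on their centre line; the grasp point (between the pads) lies ctrl.pinch_z behind it (ctrl.pinch_z is the distance from the TCP to the grasp point, in m); y points along the fingers, z is the direction in which the jaws open and shut, and the axes are right-handed (so a half turn about y gives the same grasp; the last joint's range is limited). The gripper opens to 85 mm and grips with 20 to 120 N. Pads are 22 mm wide; open, the fingers measure 114 mm over their backs; the gripper's body (76 mm by 85 mm) begins 54 mm behind the grasp point. The pads swing forward as they close: fully open they stand 13 mm farther back than shut.
Start: joints at [-1.323, 0.181, 1.607, -0, 1.354, -0.206], TCP at [0.252, -0.517, 0.231] pointing down, gripper open.
Joint ranges: [-2.99, 2.99], [-0.89, 2.07], [0.3, 2.58], [-1.14, 4.28], [0, 2.63], [-3.12, 3.12]. Speed limits (rad/s): [2.57, 2.57, 3.01, 3.14, 3.14, 3.14].

### API

Orientations are given as a unit quaternion [w, x, y, z].
In Python, from bench import ctrl gives the robot as it stands.
- The arm moves only by the shell command python3 -m pendant 'ROWS'. ROWS is JSON, one flat list of numbers, 7 for each row, row after row: the shift along the world's x, y, z in m, then the turn, a rotation vector about the world's x, y, z in degrees, then the finger opening in m, from 0 to 0.0854. In form: [tx, ty, tz, rx, ry, rz, hand, tx, ty, tz, rx, ry, rz, hand, ...]. A call has 1 to 12 rows; each row shifts and turns the commanded pose from where the row before left it; what a row does not reach is not made up. A row lasts 1/8 s, in which the tool goes at most 62.5 mm and 10.7 degrees, less where a joint would pass 70% of its speed; a pose out of reach is approached as far as the arm can. A call with a gripper value outside its range is refused whole. The fingers move at their own pace and stop on an object; the grip force is fixed at half the most. Time passes only in rows, so rows that do not move let the fingers close. It gives the time, the measured TCP pose, the force and the opening at its end, in the units of the state.
- ctrl.get_obs(): the state, without advancing time (a new reading comes with each control period).
- ctrl.camera(name): name is "scene" or "top"; returns the picture (384x512x3 uint8, red, green, blue); there is no depth.
- ctrl.camera_info(name): a dict with "fx", "fy", "cx", "cy" (pixels), "origin" and "rotation" of the camera in the world. Camera axes: x right, y down, z forward; pixel columns grow to the right and rows downward; lengths in m; the calibration is good to about 2 mm. A picture is of the moment at which its call begins. camera_info takes no time and is no camera call.
- ctrl.hand_in(): hands the job in, once; it reports no verdict.
Trained networks look in the newest picture that a camera, given by its name, has taken for a name from the list of things; names that differ only in an ending like _2 or _b are one class to them, and where a whole thing is asked for, a point or a joint stands for the part that bears it (a point fixed in the world has none). Each returns a list of dicts, best first, with "score" (0 to 1); they miss things now and then, are a little off and sometimes report something else, mostly with a low value. They report only what shows in the picture. A call takes as long as a camera call.
- ctrl.silhouettes(target, camera): "mask" (384x512 bool, what is visible of it) and "bbox" ([left, top, right, bottom] in pixels, round what is visible of it).
The state is a dict: "time_s": time; "q": joint angles; "dq": joint speeds; "joint_efforts": joint torques, N m; "eef_pos": TCP position; "eef_rot": TCP orientation; "wrist_force": force on the tool from outside, world axes, zero at the start; "torque": the same for the moment, N m; "opening": opening from 0.0 (shut) to 1.0 (fully open).
Only numpy, scipy, OpenCV 4.12 (cv2) and the standard library are available. Lean on these libraries where they do the work, as an engineer would, in place of code of your own. Each camera call takes 0.05 s, during which the arm holds its last target.

### The job

Empty the grinding beads from every charging boat on the mat that holds any into the dispenser: bring the boat over level, rest the lip of its spout just inside the narrow filler mouth before you tip it, and level it again before you take the lip out; beads must never be touched by the gripper. Stand the emptied boats upright back on the mat so that all three end there, and once all beads are in, turn the selector knob clockwise until it clicks past its detent and stays at run. Leave the oil bottle, the dish and the amber bottle where they are.

Things in the scene. Friction and masses are not known exactly. Their poses are not given: they have to be found in the camera images.
- boat_a_grip (a point): charging boat (white trough 130 long, 24 wide, 30 high, on a foot plate 44 wide, 0.09 kg) with a blue grip fin: middle of the fin's grip, 54 above the boat's underside. Fin: 10 thick (y), 36 long (x), from 34 to 70 above the underside, on a bridge over the trough. x points to the spout, y across, z up out of the boat; tail end 54 behind this point
- boat_a_lip (a point): lip of the boat with the blue fin: middle of its spout's tip, 76 ahead (+x) of the grip point and 52 below it, same axes. Spout 22 wide outside, 36 long, floor 2.5 thick, walls 9. From the trough a ramp climbs 22 degrees to a crest 40 ahead of the grip point, 15 above the underside; then the spout falls 20 degrees to the lip. Tipped spout-down over 22 degrees, beads start to leave; 45 to 50 empties it
- boat_b_grip (a point): charging boat (white trough 130 long, 24 wide, 30 high, on a foot plate 44 wide, 0.09 kg) with a green grip fin: middle of the fin's grip, 54 above the boat's underside. Fin: 10 thick (y), 36 long (x), from 34 to 70 above the underside, on a bridge over the trough. x points to the spout, y across, z up out of the boat; tail end 54 behind this point
- boat_b_lip (a point): lip of the boat with the green fin: middle of its spout's tip, 76 ahead (+x) of the grip point and 52 below it, same axes. Spout 22 wide outside, 36 long, floor 2.5 thick, walls 9. From the trough a ramp climbs 22 degrees to a crest 40 ahead of the grip point, 15 above the underside; then the spout falls 20 degrees to the lip. Tipped spout-down over 22 degrees, beads start to leave; 45 to 50 empties it
- boat_c_grip (a point): charging boat (white trough 130 long, 24 wide, 30 high, on a foot plate 44 wide, 0.09 kg) with an orange grip fin: middle of the fin's grip, 54 above the boat's underside. Fin: 10 thick (y), 36 long (x), from 34 to 70 above the underside, on a bridge over the trough. x points to the spout, y across, z up out of the boat; tail end 54 behind this point
- boat_c_lip (a point): lip of the boat with the orange fin: middle of its spout's tip, 76 ahead (+x) of the grip point and 52 below it, same axes. Spout 22 wide outside, 36 long, floor 2.5 thick, walls 9. From the trough a ramp climbs 22 degrees to a crest 40 ahead of the grip point, 15 above the underside; then the spout falls 20 degrees to the lip. Tipped spout-down over 22 degrees, beads start to leave; 45 to 50 empties it
- bead_a1: steel grinding bead, a ball 14 in diameter, 0.012 kg, origin at its centre; if present it starts in the trough of the boat with the blue fin. Each boat holds 0 to 2 beads; absent ones read None
- bead_a2: steel grinding bead, a ball 14 in diameter, 0.012 kg, origin at its centre; if present it starts in the trough of the boat with the blue fin. Each boat holds 0 to 2 beads; absent ones read None
- bead_b1: steel grinding bead, a ball 14 in diameter, 0.012 kg, origin at its centre; if present it starts in the trough of the boat with the green fin. Each boat holds 0 to 2 beads; absent ones read None
- bead_b2: steel grinding bead, a ball 14 in diameter, 0.012 kg, origin at its centre; if present it starts in the trough of the boat with the green fin. Each boat holds 0 to 2 beads; absent ones read None
- bead_c1: steel grinding bead, a ball 14 in diameter, 0.012 kg, origin at its centre; if present it starts in the trough of the boat with the orange fin. Each boat holds 0 to 2 beads; absent ones read None
- bead_c2: steel grinding bead, a ball 14 in diameter, 0.012 kg, origin at its centre; if present it starts in the trough of the boat with the orange fin. Each boat holds 0 to 2 beads; absent ones read None
- mouth (a point): centre of the open mouth of the fixed bead dispenser's filler neck, in the plane of its rim, 112 above the counter; z up. Neck: clear tube, 34 inside, 40 outside, rising 30 above a clear round reservoir 66 across whose floor is 90 below the rim. Base 110 by 190, 18 high; the selector knob stands 103 away on -y of this point
- knob_grip (a point): middle of the black bar of the dispenser's selector knob, 77 above the counter, on its vertical axis. Bar 12 thick (along this point's y), 44 long (its x), from 56 to 88 above the counter, on a round skirt 48 across. Turns with the knob
- selector (a joint): angle of the selector knob, rad: near 0 at fill, 1.3 at run (end stop), growing clockwise seen from above. A spring detent between (peak about 0.11 N m, tipping point at 0.65) throws the knob back to fill if let go before it and on to run after it
- mat: dark rubber mat on which the boats stand, 200 (its x) by 320 (its y), 3 thick, fixed; origin at the centre of its underside on the counter
- oil_bottle: bystander: small dropper bottle 26 across, 74 high; origin at the centre of its underside
- petri_dish: bystander: covered dish 56 across, 13 high; origin at the centre of its underside
- amber_bottle: bystander: amber bottle with a black cap, 50 across, 111 high; origin at the centre of its underside

How it is judged:
By the outcome, as a careful person would: the job done as asked, in the order asked, and still so for the second after the job is handed in, with the robot touching nothing.
Of bead_a1, bead_a2, bead_b1, bead_b2, bead_c1, bead_c2 only 3 to 6 are there at a start; the rules pass over those that are not, and their reading is None.
At some moment in a run one of boat_a, boat_b, boat_c may be knocked a few centimetres aside while the robot is not near it.
It also fails if it takes over 210 s, if anything falls off the work surface, if the arm or the gripper's body presses on something with over 40 N, if the wrist force passes 120 N, or if a joint passes its speed limit or range.

## Working session

There is one attempt and no reset: what is moved stays moved. The work goes in short steps, Python scripts to look and compute and a shell command to move; the robot and the scene stay as the last step left them, time stands still between calls to the robot, and variables do not carry over. Pictures are saved under pics/ and viewed, and the job is handed in when it is done.

```bash
ls; mkdir -p pics; python3 - <<'E'
from bench import ctrl
import cv2
for n in ("scene","top"):
    im=ctrl.camera(n); cv2.imwrite(f"pics/{n}0.png",cv2.cvtColor(im,cv2.COLOR_RGB2BGR)); print(n,ctrl.camera_info(n))
print(ctrl.get_obs(), ctrl.pinch_z)
E
```

```text
pics
scene {'fx': 427.81170298032026, 'fy': 427.81170298032026, 'cx': 251.09492493230357, 'cy': 190.5225222531329, 'origin': array([0.12755178, 0.88012646, 0.55306599]), 'rotation': array([ 0.13241808, -0.23878203,  0.8342857 , -0.47897387])}
top {'fx': 425.4496921117078, 'fy': 425.4496921117078, 'cx': 261.85895402745115, 'cy': 191.6748889089076, 'origin': array([0.45604388, 0.2299002 , 1.04716334]), 'rotation': array([-0.02268066,  0.71694932, -0.69613526,  0.02941027])}
{'time_s': 0.1, 'q': array([-1.32329476e+00,  1.81475808e-01,  1.60786876e+00, -1.35687967e-06,
        1.35379697e+00, -2.06303776e-01]), 'dq': array([-1.27253527e-03, -5.19182313e-04, -1.47334163e-03,  6.24964898e-04,
        8.28611896e-05, -1.51852372e-04]), 'joint_efforts': array([ 8.29377204e-04, -4.45883417e+01, -3.52231729e+01, -2.30637779e-04,
        4.24566228e-03, -2.65286502e-05]), 'eef_pos': array([ 0.25196777, -0.51632319,  0.23048811]), 'eef_rot': array([ 0.15905952, -0.15908302,  0.68952937, -0.68843439]), 'wrist_force': array([-0.08737535,  0.56915735, -0.04041815]), 'torque': array([-0.03242926,  0.04814413,  0.03847836]), 'opening': 1.0027312038680607} 0.0187
```

View pics/scene0.png

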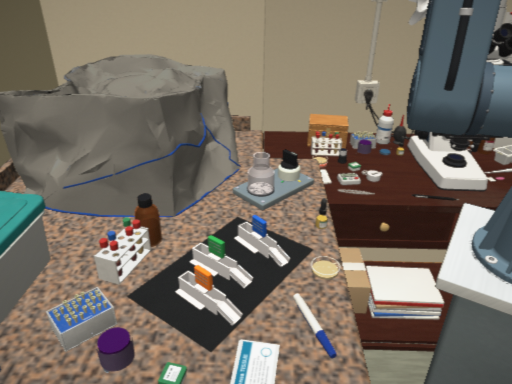

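View pics/top0.png

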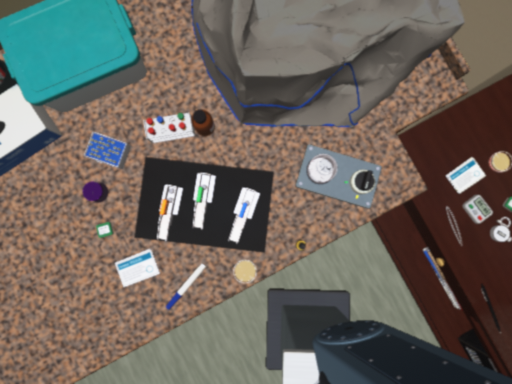

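The scene camera shows the three boats on the mat, fins at about (259,226), (216,244) and (204,276). The dispenser is near (265,180). In the top view the boats are near (242,210), (202,196) and (166,208), the mouth near (321,168) and the knob near (364,181). Next I'll zoom in and run the networks.

```bash
cat > h.py <<'E'
import numpy as np, cv2
from scipy.spatial.transform import Rotation as R
from scipy.optimize import least_squares
from bench import ctrl
def cam(n):
    i=ctrl.camera_info(n); q=i['rotation']
    return i, R.from_quat([q[1],q[2],q[3],q[0]]).as_matrix()
def proj(n,P):
    i,Rm=cam(n); p=(np.atleast_2d(P)-i['origin'])@Rm
    return np.c_[i['fx']*p[:,0]/p[:,2]+i['cx'], i['fy']*p[:,1]/p[:,2]+i['cy']]
def ray(n,uv):
    i,Rm=cam(n); d=Rm@np.array([(uv[0]-i['cx'])/i['fx'],(uv[1]-i['cy'])/i['fy'],1]); return i['origin'],d/np.linalg.norm(d)
def atz(n,uv,z):
    o,d=ray(n,uv); return o+d*(z-o[2])/d[2]
def tri(uv1,uv2):
    o1,d1=ray('scene',uv1);o2,d2=ray('top',uv2)
    A=np.c_[d1,-d2]; s=np.linalg.lstsq(A,o2-o1,rcond=None)[0]
    a=o1+s[0]*d1;b=o2+s[1]*d2
    return (a+b)/2,np.linalg.norm(a-b)
def crop(n,im,box,k,fn):
    l,t,r,b=box; c=cv2.resize(im[t:b,l:r],None,fx=k,fy=k,interpolation=cv2.INTER_CUBIC)
    cv2.imwrite(fn,cv2.cvtColor(c,cv2.COLOR_RGB2BGR))
E
python3 - <<'E'
from h import *
s=ctrl.camera('scene');t=ctrl.camera('top')
crop('s',s,(150,200,330,330),4,'pics/s1.png');crop('s',s,(220,130,350,230),5,'pics/s2.png')
crop('t',t,(130,150,280,255),5,'pics/t1.png');crop('t',t,(290,140,390,215),6,'pics/t2.png')
for n in ['boat_a_grip','mouth','knob_grip','mat','oil_bottle','petri_dish','amber_bottle','bead_a1']:
  for c in ('scene','top'):
    for d in ctrl.silhouettes(n,c)[:7]:
      m=d['mask'];ys,xs=np.nonzero(m); print(n,c,round(d['score'],2),d['bbox'],xs.mean().round(1),ys.mean().round(1),m.sum())
print(atz('top',(255,192),0),atz('top',(320,290),0))
E
```

```text
boat_a_grip scene 0.78 [235.9, 211.9, 291.5, 267.4] 260.6 240.2 1214
boat_a_grip top 0.9 [232.1, 187.2, 258.8, 241.8] 242.3 211.8 720
mouth scene 0.88 [230.4, 149.1, 314.7, 211.0] 272.3 180.6 2746
mouth top 0.66 [294.4, 143.2, 382.7, 210.3] 337.7 175.8 3598
knob_grip scene 0.71 [280.6, 150.3, 300.2, 168.5] 289.8 159.4 274
knob_grip top 0.81 [352.6, 172.8, 373.9, 192.5] 363.9 180.7 346
mat scene 0.64 [128.2, 214.1, 313.1, 353.1] 217.9 287.2 7803
mat top 0.8 [134.4, 158.6, 273.2, 252.5] 204.0 203.3 8023
oil_bottle scene 0.74 [312.2, 260.8, 336.3, 281.3] 325.3 269.7 453
oil_bottle scene 0.56 [315.8, 198.6, 327.4, 228.2] 321.8 215.3 249
oil_bottle top 0.4 [294.4, 238.4, 303.8, 252.0] 299.8 244.6 83
petri_dish top 0.71 [232.5, 259.0, 253.9, 281.4] 244.9 270.7 387
amber_bottle scene 0.71 [133.8, 192.5, 161.3, 248.7] 148.9 217.4 853
amber_bottle top 0.95 [189.7, 111.6, 218.2, 137.5] 202.2 121.8 476
bead_a1 top 0.68 [133.1, 158.5, 272.8, 251.9] 203.7 203.6 7965
[0.53217555 0.23794804 0.        ] [0.29819901 0.07284614 0.        ]
```

```bash
echo
```

```text
(no output)
```

View pics/s1.png

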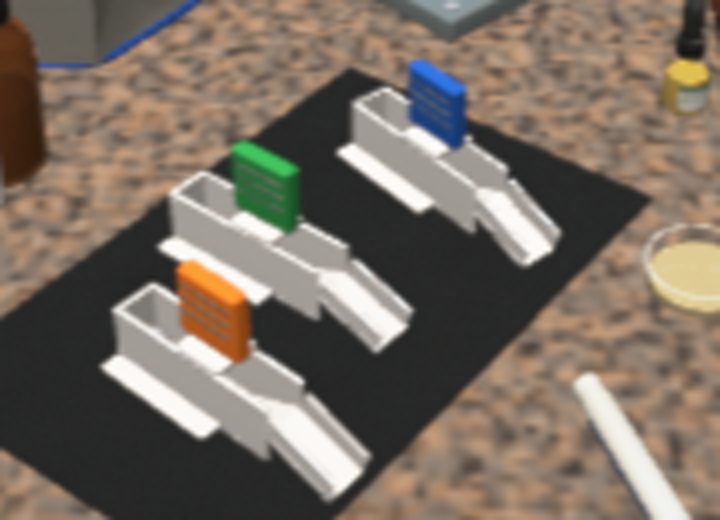

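View pics/t1.png

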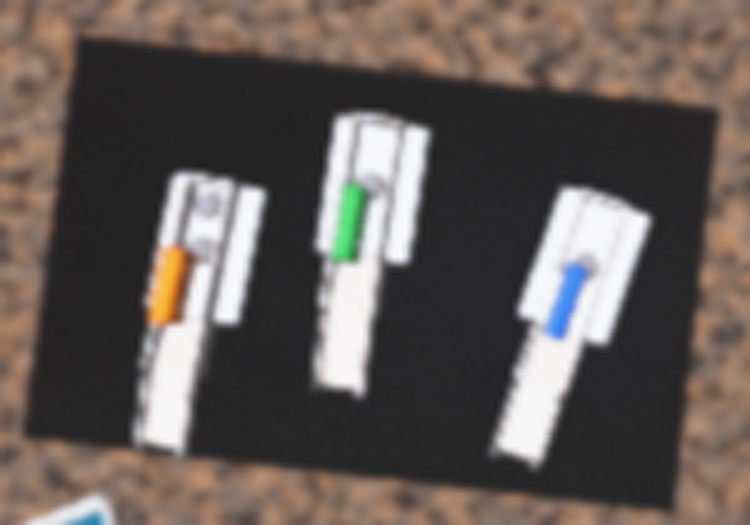

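View pics/t2.png

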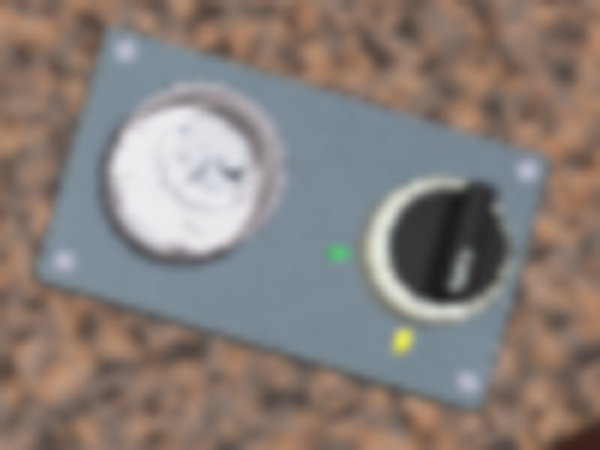

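View pics/s2.png

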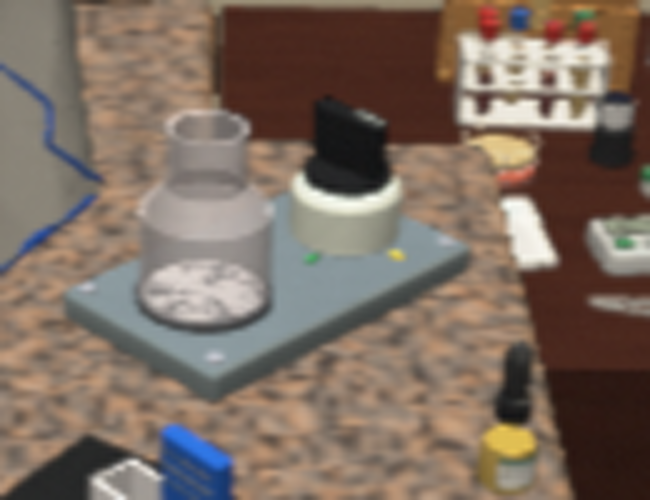

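All three boats hold beads: two are visible in orange, and at least one each in green and blue. The spouts point toward the robot (world -x). Next I'll measure poses from both views.

```bash
cat >> h.py <<'E'
HUE={'a':(105,130),'b':(45,80),'c':(5,20)}
def finmask(im,k,roi):
    hsv=cv2.cvtColor(im,cv2.COLOR_RGB2HSV); lo,hi=HUE[k]
    m=((hsv[...,0]>=lo)&(hsv[...,0]<=hi)&(hsv[...,1]>(190 if k=='c' else 130))&(hsv[...,2]>60)).astype(np.uint8)
    r=np.zeros_like(m); l,t,rr,b=roi; r[t:b,l:rr]=1; m*=r
    n,lab,st,c=cv2.connectedComponentsWithStats(m)
    if n<2: return None
    j=1+np.argmax(st[1:,4]); return (lab==j)
def mom_mask(m):
    M=cv2.moments(m.astype(np.uint8),True); x,y=M['m10']/M['m00'],M['m01']/M['m00']
    return np.array([x,y,M['mu20']/M['m00'],M['mu11']/M['m00'],M['mu02']/M['m00'],M['m00']])
def mom_hull(p):
    h=cv2.convexHull(p.astype(np.float32)); M=cv2.moments(h); x,y=M['m10']/M['m00'],M['m01']/M['m00']
    return np.array([x,y,M['mu20']/M['m00'],M['mu11']/M['m00'],M['mu02']/M['m00'],M['m00']])
BOX=np.array([[sx*.018,sy*.005,sz] for sx in(-1,1) for sy in(-1,1) for sz in(-.020,.016)])
def fitfin(k,ims,rois,yaw0=np.pi):
    tgt={n:mom_mask(finmask(ims[n],k,rois[n])) for n in ims}
    p0=np.r_[tri(tgt['scene'][:2],tgt['top'][:2])[0],yaw0] if len(ims)==2 else np.r_[atz('top',tgt['top'][:2],.057),yaw0]
    W=np.array([1,1,.15,.15,.15,.01])
    def f(p):
        c,s=np.cos(p[3]),np.sin(p[3]); P=BOX@np.array([[c,s,0],[-s,c,0],[0,0,1]])+p[:3]
        r=[(mom_hull(proj(n,P)-0)-tgt[n])*W for n in ims]
        return np.r_[np.concatenate(r),(p[2]-.057)*300]
    o=least_squares(f,p0,x_scale=[.01,.01,.01,.1]); return o.x,o.cost
def lipof(p):
    c,s=np.cos(p[3]),np.sin(p[3]); return p[:3]+np.array([.076*c,.076*s,-.052])
MATROI={'scene':(130,195,330,360),'top':(130,150,285,262)}
E
python3 - <<'E'
from h import *
ims={n:ctrl.camera(n) for n in('scene','top')}
for k in 'abc':
    p,c=fitfin(k,ims,MATROI); 
    l=lipof(p); print(k,p[:3].round(4),np.degrees(p[3]).round(1),round(c,2),'lip',l.round(4),proj('top',l).round(1),proj('scene',l).round(1))
    for n in ims:
        m=finmask(ims[n],k,MATROI[n]); ys,xs=np.nonzero(m); print(n,m.sum(),xs.min(),xs.max(),ys.min(),ys.max())
    vis=ims
print('mouth', tri((261.6,155.6),(325,168.3)), atz('scene',(261.6,155.6),.112))
# knob bar: white top? corners
for uv in [((292.,152.),(363,180))]: print(tri(*uv))
q=ctrl.get_obs()['eef_rot'];print(R.from_quat([q[1],q[2],q[3],q[0]]).as_matrix().round(3))
E
```

```text
a [0.4852 0.2629 0.0557] 180.0 3.22 lip [0.4092 0.2629 0.0037] [[243.3 241.9]] [[291.1 257.1]]
scene 187 253 266 215 236
top 43 240 246 203 216
b [0.5174 0.3656 0.0567] 180.1 2.43 lip [0.4414 0.3655 0.0047] [[201.6 227.4]] [[250.6 280.6]]
scene 206 208 224 235 256
top 44 197 201 187 201
c [0.4855 0.4483 0.0569] 178.0 4.88 lip [0.4096 0.451  0.0049] [[165.8 239.5]] [[239.9 317. ]]
scene 178 194 211 266 289
top 40 160 166 200 213
mouth (array([0.58313101, 0.08443674, 0.11135624]), np.float64(0.003934609778370834)) [0.58427348 0.08639149 0.112     ]
(array([ 0.55586334, -0.00827375,  0.09121614]), np.float64(0.009319523511431671))
[[-0.899  0.     0.438]
 [-0.438  0.    -0.899]
 [-0.    -1.    -0.   ]]
```

```bash
sed -i "s/o=least_squares(f,p0,x_scale=\[.01,.01,.01,.1\])/o=least_squares(f,p0,x_scale=[.01,.01,.01,.1],diff_step=[1e-3,1e-3,1e-2,3e-3])/" h.py
python3 - <<'E'
from h import *
ims={n:ctrl.camera(n) for n in('scene','top')}
im2=ims['top'].copy(); im1=ims['scene'].copy()
for k in 'abc':
    p,c=fitfin(k,ims,MATROI); 
    l=lipof(p); print(k,p[:3].round(4),np.degrees(p[3]).round(1),round(c,2),'lip',l.round(4),proj('top',l).round(1),proj('scene',l).round(1))
# mouth & knob overlay
E
```

```text
a [0.4852 0.2641 0.056 ] 158.6 1.21 lip [0.4144 0.2919 0.004 ] [[231.4 239.4]] [[282. 264.]]
b [0.5177 0.3658 0.0576] 168.6 1.64 lip [0.4432 0.3809 0.0056] [[195.2 226.5]] [[245.3 284.7]]
c [0.4859 0.4475 0.0566] 164.6 3.29 lip [0.4126 0.4676 0.0046] [[159.1 238.1]] [[232.9 322.9]]
```

```bash
cat >> h.py <<'E'
def fitboat(k,ims,lips,rois=MATROI,yaw0=np.pi,z0=.057):
    tgt={n:mom_mask(finmask(ims[n],k,rois[n])) for n in ims}
    p0=np.r_[tri(tgt['scene'][:2],tgt['top'][:2])[0],yaw0]
    W=np.array([1,1,.05,.05,.05,.0])
    def f(p):
        c,s=np.cos(p[3]),np.sin(p[3]); P=BOX@np.array([[c,s,0],[-s,c,0],[0,0,1]])+p[:3]
        r=[(mom_hull(proj(n,P))-tgt[n])*W for n in ims]+[(proj(n,lipof(p))[0]-lips[n]) for n in ims]
        return np.r_[np.concatenate(r),(p[2]-z0)*100]
    o=least_squares(f,p0,x_scale=[.01,.01,.01,.1],diff_step=[1e-3,1e-3,1e-2,3e-3]); return o.x,o.fun
E
python3 - <<'E'
from h import *
ims={n:ctrl.camera(n) for n in('scene','top')}
L={'a':dict(scene=(285,262),top=(233,241.5)),'b':dict(scene=(248.7,282.5),top=(197.5,228)),'c':dict(scene=(237.5,319.5),top=(161.8,239.6))}
for k in 'abc':
    p,r=fitboat(k,ims,L[k]); print(k,p[:3].round(4),np.degrees(p[3]).round(1),r.round(2),'trilip',tri(L[k]['scene'],L[k]['top']))
# mouth overlay
t=np.linspace(0,2*np.pi,80); c=np.array([.5835,.0855,.112])
for n,box,k in (('scene',(220,130,350,230),5),('top',(290,140,390,215),6)):
    im=cv2.resize(ims[n],None,fx=k,fy=k,interpolation=cv2.INTER_CUBIC)
    for rr,z,col in((.017,.112,(255,0,0)),(.020,.112,(255,255,0)),(.033,.022,(0,255,0)),(.020,.082,(0,0,255))):
        P=np.c_[c[0]+rr*np.cos(t),c[1]+rr*np.sin(t),0*t+z]
        cv2.polylines(im,[((proj(n,P)+.5)*k-.5).astype(int)],True,col,1)
    l,tt,r_,b=[v*k for v in box]; cv2.imwrite(f'pics/m_{n}.png',cv2.cvtColor(im[tt:b,l:r_],cv2.COLOR_RGB2BGR))
E
```

```text
a [0.484  0.2651 0.0576] 163.8 [-0.29 -0.53  0.26  0.04  0.18  0.   -0.31  1.    0.07 -0.02  0.14  0.
 -0.14  0.47  0.58 -0.61  0.06] trilip (array([0.40986428, 0.28769678, 0.00826916]), np.float64(0.000512763914784673))
b [0.5164 0.3665 0.059 ] 174.2 [-0.16 -0.08  0.2   0.06  0.13  0.   -0.03  0.94  0.13 -0.01  0.24  0.
 -0.33  0.03  0.34 -0.41  0.2 ] trilip (array([0.43971334, 0.37485188, 0.0080767 ]), np.float64(8.893210456356485e-05))
c [0.4848 0.4482 0.0581] 171.6 [-0.29 -0.24  0.24 -0.13  0.04  0.   -0.05  0.91  0.21  0.01  0.26  0.
 -0.34  0.16  0.51 -0.17  0.11] trilip (array([0.40892676, 0.45999561, 0.00760533]), np.float64(0.0007388390260451348))
```

View pics/m_scene.png

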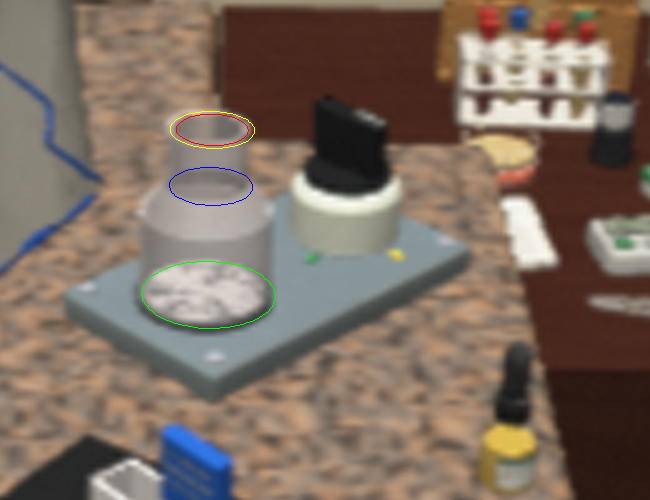

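View pics/m_top.png

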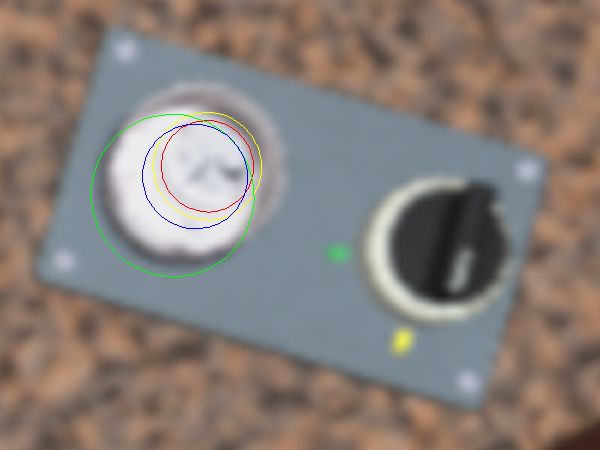

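```bash
python3 - <<'E'
from h import *
S=[(88,287),(214,356),(443,242)]; T=[(125,50),(63,261),(468,383)]
for s,t in zip(S,T):
    s=((s[0]+.5)/5-.5+220,(s[1]+.5)/5-.5+130); t=((t[0]+.5)/6-.5+290,(t[1]+.5)/6-.5+140)
    P,e=tri(s,t); a=atz('scene',s,.018);b=atz('top',t,.018)
    print(P.round(4),round(e,4),a.round(4),b.round(4),(b-a).round(4))
L={'a':dict(scene=(285,262),top=(233,241.5)),'b':dict(scene=(248.7,282.5),top=(197.5,228)),'c':dict(scene=(237.5,319.5),top=(161.8,239.6))}
ims={n:ctrl.camera(n) for n in('scene','top')}
for k in 'abc':
    a=atz('scene',L[k]['scene'],.005);b=atz('top',L[k]['top'],.005); print('lip',a,b,(b-a).round(4))
    a,b=[atz(n,mom_mask(finmask(ims[n],k,MATROI[n]))[:2],.055) for n in('scene','top')]; print('fin',a,b,(b-a).round(4))
print('mouth scene',atz('scene',(261.2,155.5),.112),'floor scene',atz('scene',(220+205.5/5-.5,130+294.5/5-.5),.022))
print('floor top',atz('top',(290+181.5/6-.5,140+184/6-.5),.022))
s=[(125,50),(63,261),(468,383),(527,170)]; m=np.mean(s,0); print('base c',atz('top',(290+m[0]/6,140+m[1]/6),.018))
E
```

```text
[0.6426 0.1052 0.0174] 0.0011 [0.6415 0.1059 0.018 ] [0.643  0.1055 0.018 ] [ 0.0015 -0.0003 -0.    ]
[0.5555 0.1287 0.0179] 0.0009 [0.555  0.1287 0.018 ] [0.5559 0.1289 0.018 ] [0.0009 0.0002 0.    ]
[ 0.512  -0.0363  0.0161] 0.0014 [ 0.5112 -0.0327  0.018 ] [ 0.5112 -0.0361  0.018 ] [ 0.     -0.0034  0.    ]
lip [0.41178759 0.28426017 0.005     ] [0.40948813 0.28776518 0.005     ] [-0.0023  0.0035 -0.    ]
fin [0.48292828 0.26535261 0.055     ] [0.48665475 0.26456634 0.055     ] [ 0.0037 -0.0008  0.    ]
lip [0.44143515 0.37198005 0.005     ] [0.43970394 0.37530292 0.005     ] [-0.0017  0.0033 -0.    ]
fin [0.51750701 0.36433727 0.055     ] [0.51893775 0.36702761 0.055     ] [0.0014 0.0027 0.    ]
lip [0.40993499 0.45782671 0.005     ] [0.40912921 0.46075965 0.005     ] [-0.0008  0.0029 -0.    ]
fin [0.48442916 0.44734474 0.055     ] [0.4868028  0.44888076 0.055     ] [0.0024 0.0015 0.    ]
mouth scene [0.58534776 0.08643365 0.112     ] floor scene [0.58502606 0.08640363 0.022     ]
floor top [0.58841327 0.08220902 0.022     ]
base c [0.57607283 0.0336868  0.018     ]
```

Scene-only and top-only estimates agree to about 3 mm. Mouth is at about (0.586, 0.086), boat a's grip at about (0.484, 0.265) with yaw 164°, and the dispenser yaw gives a knob at about (0.559, -0.013). I'll go to boat a first.

```bash
python3 -m pendant '[0.008,0.028,0,0,0,-3,0.05, 0.0175,0.0588,0,0,0,-3.5,0.05, 0.0175,0.0588,0,0,0,-3.5,0.05, 0.0175,0.0588,0,0,0,-3.5,0.05, 0.0175,0.0588,0,0,0,-3.5,0.05, 0.0175,0.0588,0,0,0,-3.5,0.05, 0.0175,0.0588,0,0,0,-3.5,0.05, 0.0175,0.0588,0,0,0,-3.5,0.05, 0.0175,0.0588,0,0,0,-3.5,0.05, 0.0175,0.0588,0,0,0,-3.5,0.05, 0.0175,0.0588,0,0,0,-3.5,0.05, 0.0175,0.0588,0,0,0,-3.5,0.05]'
python3 -m pendant '[0.0175,0.0588,-0.02,0,0,-1,0.05, 0.014,0.046,-0.03,0,0,0,0.05, 0,0,-0.03,0,0,0,0.05, 0,0,0,0,0,0,0.05]'
```

```text
time_s: 2.9
eef_pos: [0.453, 0.1602, 0.2317]
eef_rot: [-0.095, 0.096, 0.701, -0.701]
wrist_force: [-0.0, -0.8, 0.6]
opening: 0.584
time_s: 3.4
eef_pos: [0.4814, 0.2608, 0.1492]
eef_rot: [0.103, -0.099, -0.699, 0.701]
wrist_force: [-0.0, -0.3, -0.1]
opening: 0.586
```

```bash
python3 - <<'E'
from h import *
o=ctrl.get_obs();q=o['eef_rot'];M=R.from_quat([q[1],q[2],q[3],q[0]]).as_matrix();P=o['eef_pos'];print(P,M.round(3)[:,2])
tips=[P+M@np.array([0,-.0,s*.025]) for s in(-1,0,1)]
for n,b,k in(('scene',(190,120,350,280),4),('top',(170,130,320,270),5)):
    im=ctrl.camera(n).copy(); im=cv2.resize(im,None,fx=k,fy=k,interpolation=cv2.INTER_CUBIC)
    for t in proj(n,tips): cv2.circle(im,tuple(int(v) for v in (t+.5)*k-.5),3,(255,0,255),-1)
    l,t,r,bb=[v*k for v in b]; im=im[t:bb,l:r]; cv2.imwrite(f'pics/g1{n}.png',cv2.cvtColor(im[:600,:800],cv2.COLOR_RGB2BGR))
E
```

```text
[0.48136855 0.26084062 0.14924964] [-0.283 -0.959  0.003]
```

View pics/g1scene.png

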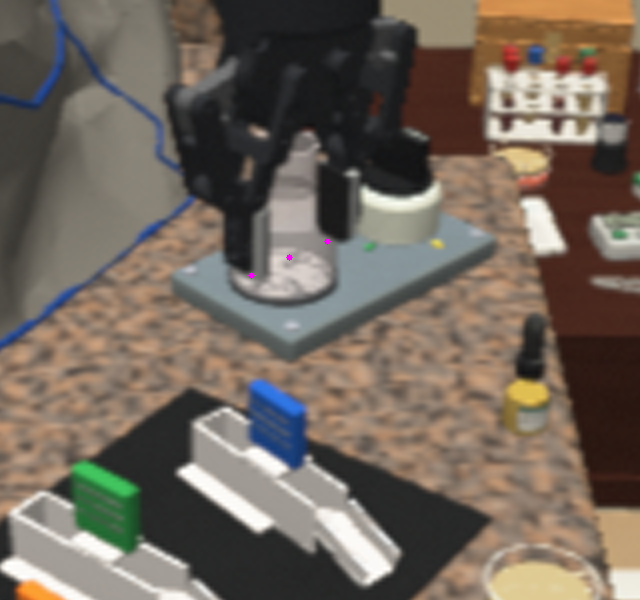

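View pics/g1top.png

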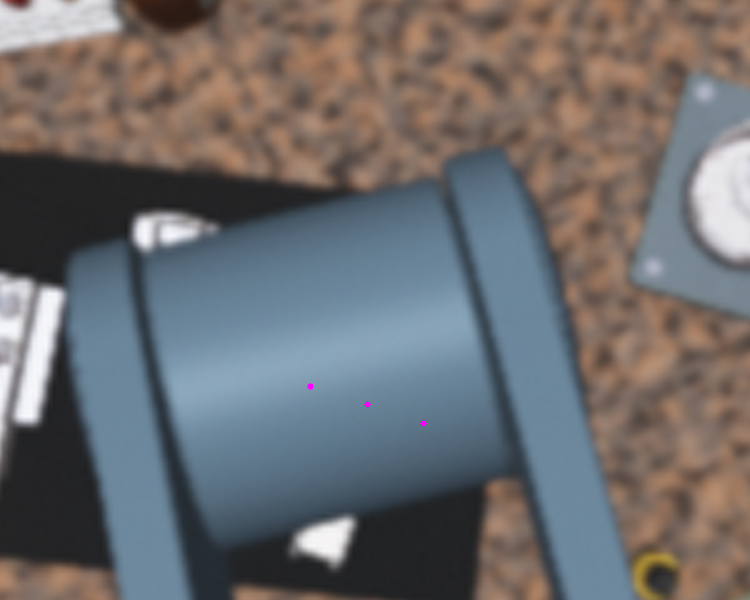

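The fingertips project where expected in the scene view, over the blue fin. I'll descend and grasp.

```bash
python3 -m pendant '[0.0025,0.0045,-0.02,0,0,0,0.05, 0,0,-0.03,0,0,0,0.05, 0,0,-0.03,0,0,0,0.05, 0,0,-0.018,0,0,0,0.05, 0,0,-0.009,0,0,0,0.05, 0,0,0,0,0,0,0.05]'

```

```text
time_s: 4.25
eef_pos: [0.4864, 0.2654, 0.0453]
eef_rot: [-0.101, 0.102, 0.7, -0.7]
wrist_force: [0.4, -0.2, 0.2]
opening: 0.585
```

```bash
python3 -m pendant '[-0.002,0,-0.003,0,0,0,0.05, 0,0,0,0,0,0,0.02, 0,0,0,0,0,0,0.0, 0,0,0,0,0,0,0.0, 0,0,0,0,0,0,0.0, 0,0,0,0,0,0,0.0]'

```

```text
time_s: 5.0
eef_pos: [0.4843, 0.2657, 0.0423]
eef_rot: [-0.101, 0.102, 0.7, -0.7]
wrist_force: [-0.9, 1.5, 5.0]
opening: 0.109
```

```bash
python3 -m pendant '[0,0,0.008,0,0,0,0, 0,0,0.02,0,0,0,0, 0,0,0.03,0,0,0,0, 0,0,0.03,0,0,0,0, 0,0,0.03,0,0,0,0, 0,0,0.017,0,0,0,0, 0,0,0.007,0,0,0,0]'
python3 -m pendant '[0.003,-0.003,0,0,0,4,0, 0.006,-0.006,0,0,0,8,0, 0.009,-0.009,0,0,0,10,0, 0.01,-0.01,0,0,0,10,0, 0.01,-0.01,0,0,0,10,0, 0.01,-0.01,0,0,0,10,0, 0.01,-0.01,0,0,0,10,0, 0.01,-0.01,0,0,0,10,0, 0.01,-0.01,0,0,0,10,0, 0.009,-0.009,0,0,0,10,0, 0.006,-0.007,0,0,0,8,0, 0.004,-0.004,0,0,0,4,0]'
python3 -m pendant '[0.003,-0.003,0,0,0,2,0, 0,0,0,0,0,0,0, 0,0,0,0,0,0,0]'
python3 - <<'E'
from h import *
o=ctrl.get_obs();print(o['q'].round(3),o['wrist_force'])
q=o['eef_rot'];M=R.from_quat([q[1],q[2],q[3],q[0]]).as_matrix();P=o['eef_pos'];print(P,M.round(3)[:,2])
for n,b,k in(('scene',(190,100,350,240),5),('top',(230,110,390,240),5)):
    im=ctrl.camera(n).copy(); crop(n,im,b,k,f'pics/h1{n}.png')
E
```

```text
time_s: 5.88
eef_pos: [0.4843, 0.2655, 0.1847]
eef_rot: [-0.101, 0.102, 0.7, -0.7]
wrist_force: [-0.4, 1.2, -1.0]
opening: 0.11
time_s: 7.38
eef_pos: [0.5805, 0.1669, 0.1823]
eef_rot: [0.489, -0.49, 0.511, -0.51]
wrist_force: [0.2, 0.4, -0.2]
opening: 0.104
time_s: 7.75
eef_pos: [0.5835, 0.1645, 0.1831]
eef_rot: [0.497, -0.498, 0.503, -0.502]
wrist_force: [0.2, -0.2, -1.3]
opening: 0.106
[0.079 0.295 1.569 0.    1.279 0.089] [ 0.23944456 -0.1609731  -1.34589985]
[0.58348611 0.16447772 0.18307113] [ 1.    -0.009 -0.002]
```

View pics/h1scene.png

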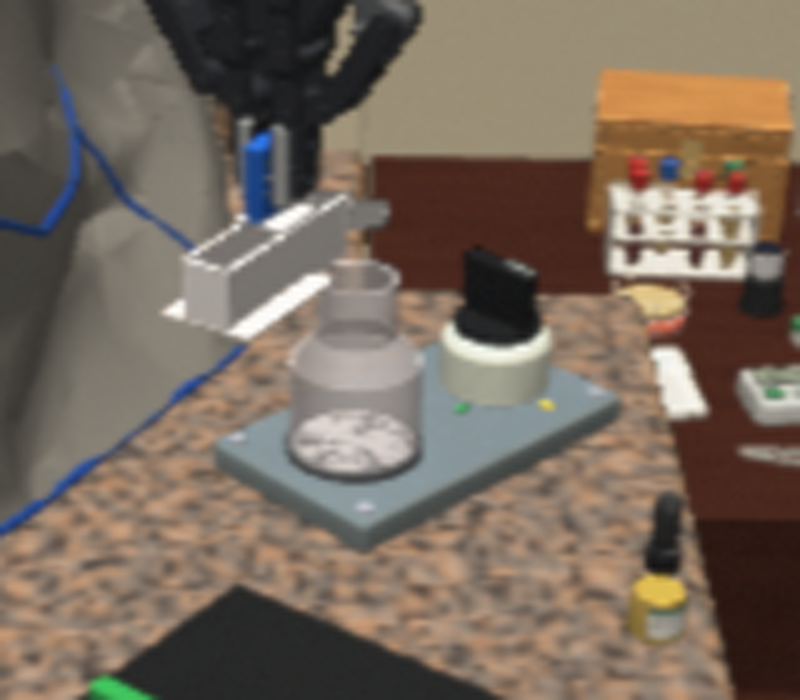

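View pics/h1top.png

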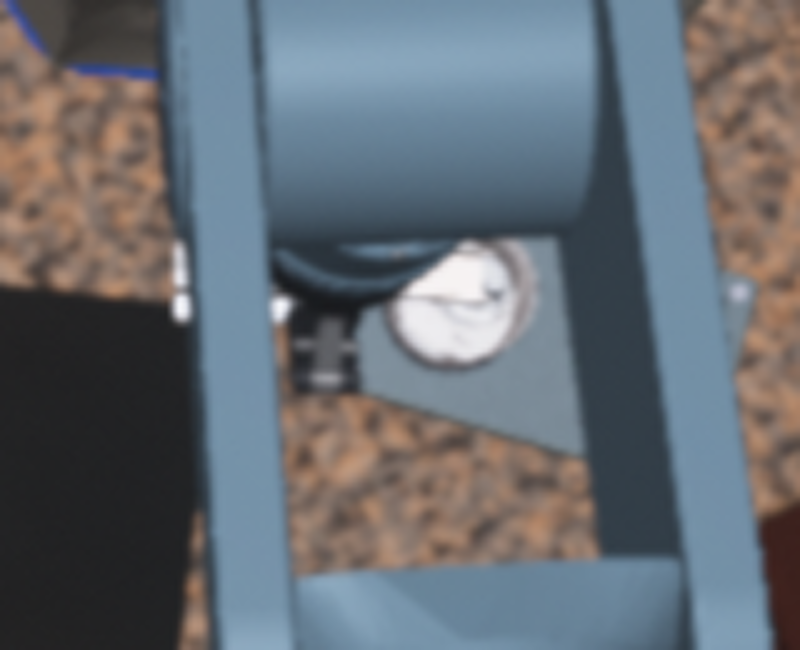

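```bash
cat >> h.py <<'E'
def tcp():
    o=ctrl.get_obs();q=o['eef_rot'];return o['eef_pos'],R.from_quat([q[1],q[2],q[3],q[0]]).as_matrix()
def boatoverlay(n,box,k,fn,hz,yaw,tilt=0,dx=0,mouth=None,im=None):
    # hz: TCP above underside; tilt spout-down deg; boat frame at grip line, dx: tcp offset along boat x ahead of grip
    P,M=tcp(); c,s=np.cos(np.radians(yaw)),np.sin(np.radians(yaw))
    Rz=np.array([[c,-s,0],[s,c,0],[0,0,1]]); Ry=R.from_rotvec([0,np.radians(tilt),0]).as_matrix(); B=Rz@Ry
    w=lambda p: P+B@(np.array(p)-np.array([dx,0,hz]))
    im=ctrl.camera(n) if im is None else im
    im=cv2.resize(im,None,fx=k,fy=k,interpolation=cv2.INTER_CUBIC)
    def pl(pts,col,cl=False):
        q=((proj(n,np.array(pts))+.5)*k-.5).astype(int); cv2.polylines(im,[q],cl,col,1)
    pl([w((.076,y,.002)) for y in(-.011,.011)]+[w((.042,y,.0145)) for y in(.011,-.011)],(255,0,0),True)
    pl([w((x,y,.030)) for x,y in((-.054,-.012),(-.054,.012),(.02,.012),(.02,-.012))],(0,255,0),True)
    pl([w((x,y,.07)) for x,y in((-.018,-.005),(-.018,.005),(.018,.005),(.018,-.005))],(255,255,0),True)
    if mouth is not None:
        t=np.linspace(0,6.3,60); pl(np.c_[mouth[0]+.017*np.cos(t),mouth[1]+.017*np.sin(t),0*t+.112],(255,0,255))
    l,t,r,b=[v*k for v in box]; cv2.imwrite(fn,cv2.cvtColor(im[t:b,l:r],cv2.COLOR_RGB2BGR))
    return w((.076,0,.002))
E
python3 - <<'E'
from h import *
print(boatoverlay('scene',(210,110,310,190),8,'pics/o1.png',.0393,270,mouth=(.586,.086)))
E
```

```text
[0.58370105 0.08858955 0.14623641]
```

View pics/o1.png

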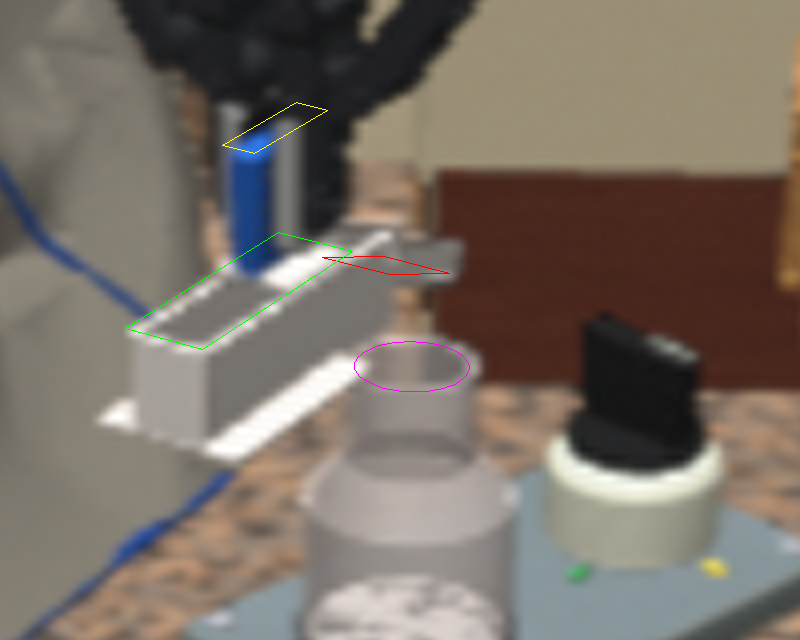

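Overlay and picture agree apart from a shared ~0.6 px camera bias, so the relative lip and mouth positions are good. I'll lower the lip just inside the mouth.

```bash
python3 -m pendant '[0.001,-0.002,-0.008,0,0,0,0, 0.0015,-0.0035,-0.01,0,0,0,0, 0,0,-0.008,0,0,0,0, 0,0,-0.006,0,0,0,0, 0,0,-0.004,0,0,0,0, 0,0,0,0,0,0,0]'
python3 - <<'E'
from h import *
print(ctrl.get_obs()['wrist_force'],boatoverlay('scene',(210,110,310,190),8,'pics/o2.png',.0393,270,mouth=(.586,.086)))
E
```

```text
time_s: 8.65
eef_pos: [0.5866, 0.1589, 0.1478]
eef_rot: [-0.498, 0.498, -0.502, 0.502]
wrist_force: [0.0, -0.7, -0.5]
opening: 0.106
[ 0.0054133  -0.66810435 -0.46111069] [0.58658942 0.082911   0.11051988]
```

View pics/o2.png

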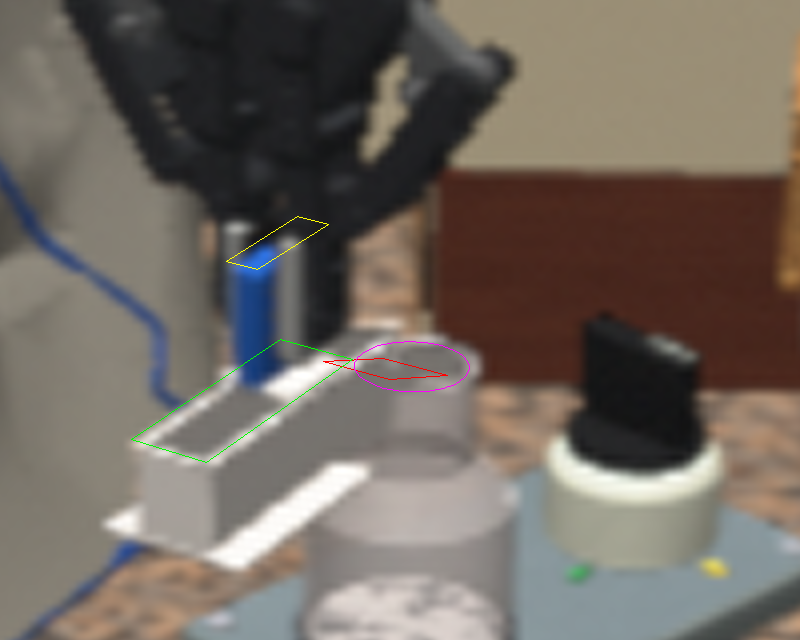

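```bash
python3 -m pendant '[0.0005,0,-0.0015,0,0,0,0, 0,0,0,0,0,0,0, 0,-0.0037,0.0075,6,0,0,0, 0,-0.0045,0.007,6,0,0,0, 0,-0.0052,0.0065,6,0,0,0, 0,-0.0059,0.0058,6,0,0,0, 0,-0.0065,0.005,6,0,0,0, 0,-0.007,0.0043,6,0,0,0, 0,-0.0074,0.0035,6,0,0,0, 0,-0.0078,0.0026,6,0,0,0, 0,0,0,0,0,0,0, 0,0,0,0,0,0,0]'
python3 - <<'E'
from h import *
P,M=tcp();print(ctrl.get_obs()['q'].round(2),np.degrees(np.arccos(-M[2,1])))
im=ctrl.camera('scene');print(ctrl.get_obs()['wrist_force'],boatoverlay('scene',(210,90,310,190),7,'pics/o3.png',.0393,270,tilt=48,mouth=(.586,.086),im=im))
crop('s',im,(210,90,310,190),6,'pics/o3r.png')
E
```

```text
time_s: 10.2
eef_pos: [0.5871, 0.1111, 0.1887]
eef_rot: [0.657, -0.253, 0.663, -0.255]
wrist_force: [-0.3, -0.3, -0.8]
opening: 0.104
[-0.41  0.4   1.65  0.75  1.52 -0.61] 47.90158020479318
[ 0.37530939 -0.37915681 -1.02071962] [0.58711596 0.08838042 0.10750798]
```

View pics/o3.png

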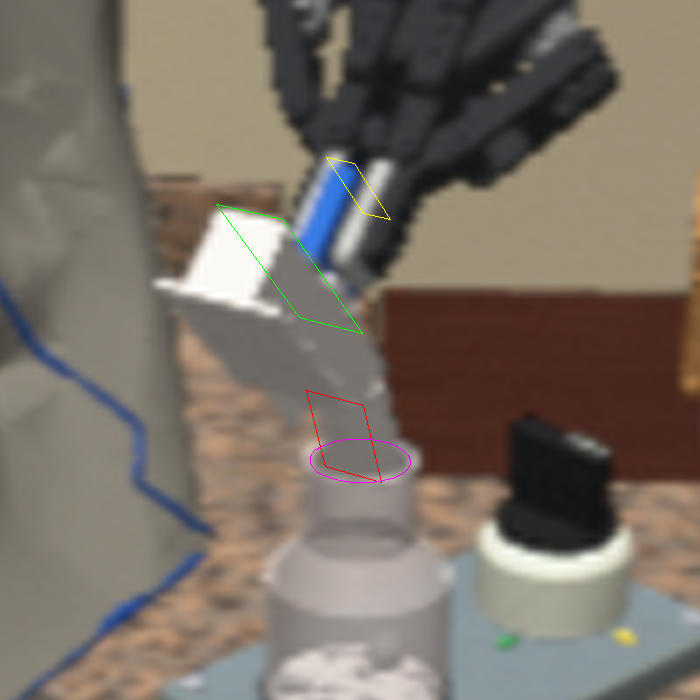

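View pics/o3r.png

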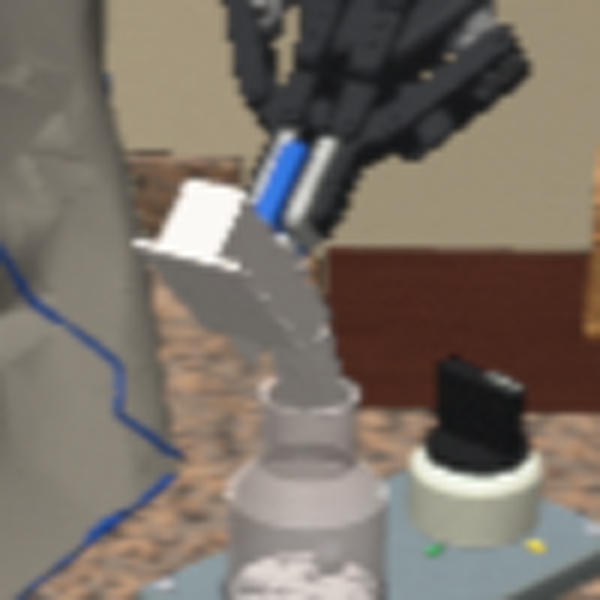

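The spout sits inside the neck at 48° and a grey blob is in the reservoir. I'll hold, then check the reservoir.

```bash
python3 -m pendant '[0,0,0,0,0,0,0, 0,0,0,2,0,0,0, 0,0,0,-2,0,0,0, 0,0,0,0,0,0,0, 0,0,0,0,0,0,0, 0,0,0,0,0,0,0]'
python3 - <<'E'
from h import *
im=ctrl.camera('scene');crop('s',im,(235,145,290,200),10,'pics/r1.png')
im=ctrl.camera('top');crop('s',im,(295,140,350,195),10,'pics/r1t.png')
E
```

```text
time_s: 11.0
eef_pos: [0.5869, 0.111, 0.1886]
eef_rot: [0.657, -0.252, 0.663, -0.254]
wrist_force: [0.3, 0.5, -1.2]
opening: 0.108
```

View pics/r1.png

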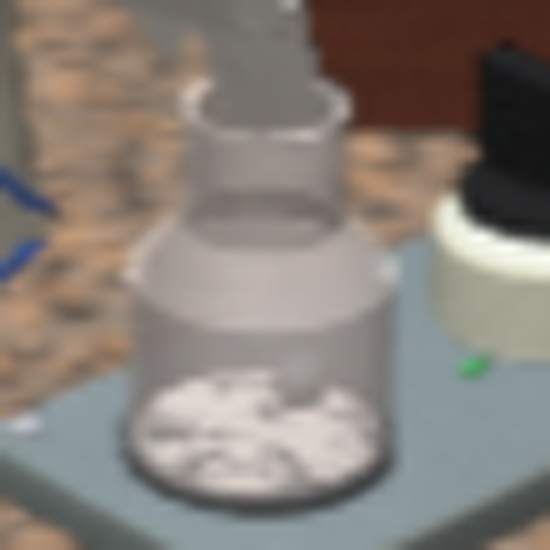

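View pics/r1t.png

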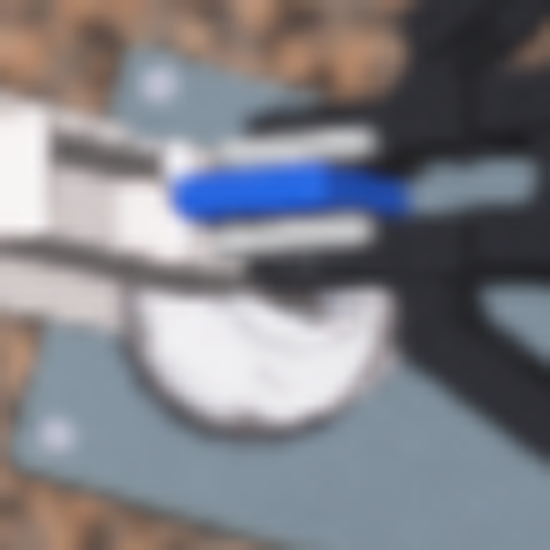

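A bead is in the reservoir and the trough looks empty in the top view. I'll level the boat with the lip still inside, then lift it out.

```bash
python3 -m pendant '[0,0.0078,-0.0026,-6,0,0,0, 0,0.0074,-0.0035,-6,0,0,0, 0,0.007,-0.0043,-6,0,0,0, 0,0.0065,-0.005,-6,0,0,0, 0,0.0059,-0.0058,-6,0,0,0, 0,0.0052,-0.0065,-6,0,0,0, 0,0.0045,-0.007,-6,0,0,0, 0,0.0037,-0.0075,-6,0,0,0, 0,0,0,0,0,0,0, 0,0,0,0,0,0,0]'
python3 - <<'E'
from h import *
P,M=tcp();print(np.degrees(np.arccos(-M[2,1])))
im=ctrl.camera('scene');crop('s',im,(210,110,310,190),8,'pics/o4.png')
E
```

```text
time_s: 12.35
eef_pos: [0.5874, 0.159, 0.147]
eef_rot: [0.499, -0.497, 0.503, -0.502]
wrist_force: [-0.1, -0.6, 1.2]
opening: 0.104
0.13475341838354904
```

View pics/o4.png

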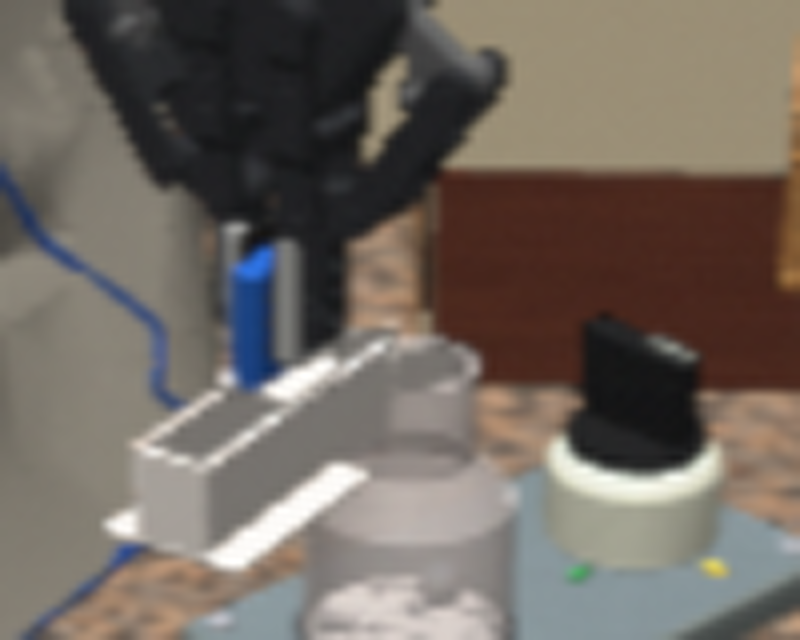

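```bash
python3 -m pendant '[0,0,0.008,0,0,0,0, 0,0,0.014,0,0,0,0, 0,0,0.015,0,0,0,0, -0.004,0.004,0,0,0,-6,0, -0.009,0.01,0,0,0,-10,0, -0.01,0.012,0,0,0,-10,0, -0.01,0.012,0,0,0,-10,0, -0.01,0.012,0,0,0,-10,0, -0.01,0.012,0,0,0,-10,0, -0.01,0.012,0,0,0,-10,0, -0.01,0.012,0,0,0,-10,0, -0.01,0.011,0,0,0,-10,0]'
python3 -m pendant '[-0.008,0.007,-0.02,0,0,-10,0, -0.004,0.0025,-0.03,0,0,-8,0, 0,0,-0.03,0,0,-2,0, 0,0,-0.03,0,0,0,0, 0,0,-0.017,0,0,0,0, 0,0,-0.008,0,0,0,0, 0,0,0,0,0,0,0]'
python3 - <<'E'
from h import *
im=ctrl.camera('scene');crop('s',im,(150,180,330,330),4,'pics/p1.png')
E
```

```text
time_s: 13.9
eef_pos: [0.504, 0.2564, 0.1847]
eef_rot: [0.02, -0.019, 0.707, -0.707]
wrist_force: [0.2, 0.3, -1.8]
opening: 0.104
time_s: 14.78
eef_pos: [0.4923, 0.2655, 0.0488]
eef_rot: [-0.101, 0.102, 0.7, -0.7]
wrist_force: [0.0, -0.6, -1.0]
opening: 0.106
```

View pics/p1.png

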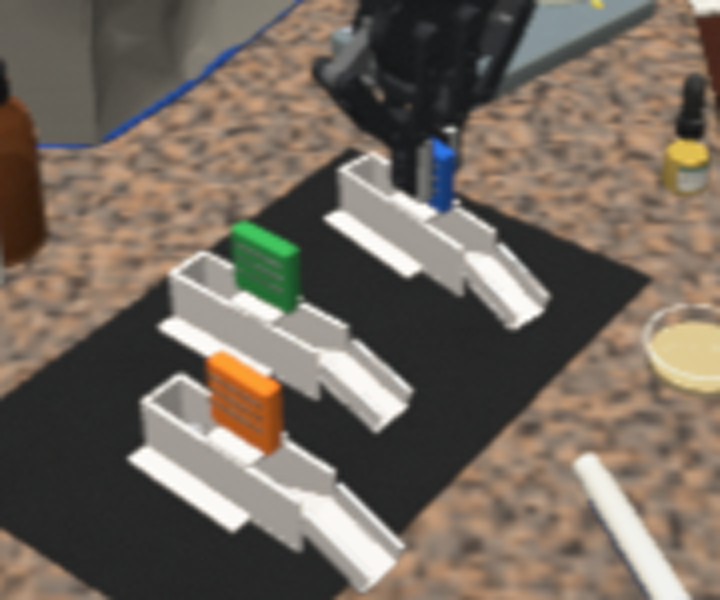

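The orange boat has been knocked toward green. I'll set blue down and release it.

```bash
python3 -m pendant '[0,0,-0.004,0,0,0,0, 0,0,-0.002,0,0,0,0, 0,0,0,0,0,0,0]'
python3 -m pendant '[0,0,0,0,0,0,0.03, 0,0,0,0,0,0,0.045, 0,0,0,0,0,0,0.045, 0,0,0.01,0,0,0,0.045, 0,0,0.03,0,0,0,0.045, 0,0,0.04,0,0,0,0.045, 0,0,0.05,0,0,0,0.045, -0.03,-0.05,0.02,0,0,0,0.045, -0.03,-0.05,0,0,0,0,0.045, -0.03,-0.05,0,0,0,0,0.045, -0.02,-0.04,0,0,0,0,0.045, 0,0,0,0,0,0,0.045]'
python3 - <<'E'
from h import *
im=ctrl.camera('scene');crop('s',im,(150,200,330,330),4,'pics/p2.png')
im=ctrl.camera('top');crop('s',im,(130,150,290,260),5,'pics/p2t.png')
E
```

```text
time_s: 15.2
eef_pos: [0.4921, 0.2655, 0.0425]
eef_rot: [-0.101, 0.102, 0.7, -0.7]
wrist_force: [0.2, 0.7, -1.3]
opening: 0.109
time_s: 16.7
eef_pos: [0.3814, 0.0736, 0.1931]
eef_rot: [0.102, -0.103, -0.699, 0.7]
wrist_force: [0.5, 0.4, 0.5]
opening: 0.524
```

View pics/p2.png

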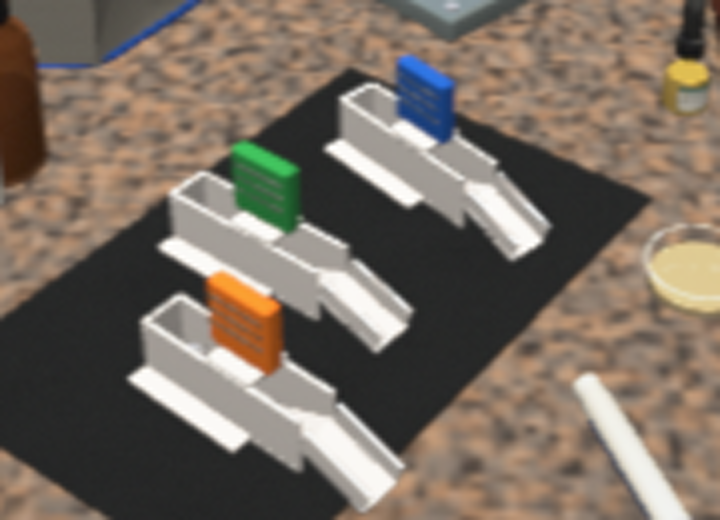

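View pics/p2t.png

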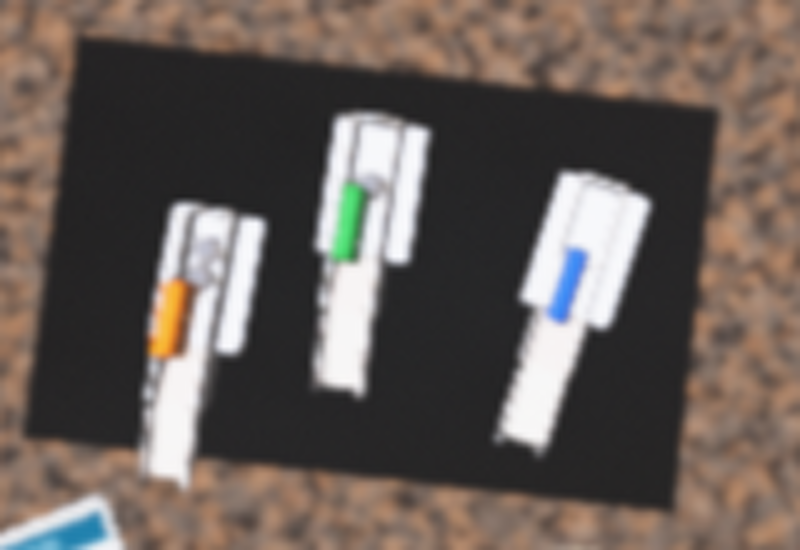

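Blue is empty and upright. Orange has slid about 13 mm toward -x, with two beads visible. I'll refit green and orange.

```bash
python3 - <<'E'
from h import *
ims={n:ctrl.camera(n) for n in('scene','top')}
L={'b':dict(scene=(248.7,282.5),top=(197.5,228)),'c':dict(scene=(245.9,321),top=(162.8,246))}
for k in 'bc':
    p,r=fitboat(k,ims,L[k]); print(k,p[:3].round(4),np.degrees(p[3]).round(1))
print(ctrl.get_obs()['eef_pos'])
E
```

```text
b [0.5163 0.3666 0.0591] 174.2
c [0.4696 0.4468 0.0589] 173.1
[0.38264587 0.07599004 0.19292   ]
```

```bash
python3 -m pendant '[0.012,0.026,0,0,0,2,0.05, 0.025,0.055,0,0,0,2,0.05, 0.025,0.055,0,0,0,2,0.05, 0.025,0.055,0,0,0,2,0.05, 0.024,0.052,-0.01,0,0,2.5,0.05, 0.016,0.034,-0.03,0,0,0,0.05, 0.007,0.0136,-0.03,0,0,0,0.05, 0,0,-0.03,0,0,0,0.05, 0,0,-0.02,0,0,0,0.05, 0,0,-0.01,0,0,0,0.05, 0,0,0,0,0,0,0.05]'
python3 - <<'E'
from h import *
P,M=tcp();print(P,np.degrees(np.arctan2(M[1,2],M[0,2])))
E
```

```text
time_s: 18.27
eef_pos: [0.5158, 0.3662, 0.0621]
eef_rot: [0.037, -0.037, -0.706, 0.706]
wrist_force: [-0.4, 0.4, 0.5]
opening: 0.586
[0.51582468 0.36615035 0.06212757] -95.98841107352852
```

```bash
python3 -m pendant '[0.0005,0.0005,-0.01,0,0,0,0.05, 0,0,-0.0095,0,0,0,0.05, 0,0,0,0,0,0,0.02, 0,0,0,0,0,0,0.0, 0,0,0,0,0,0,0.0, 0,0,0,0,0,0,0.0, 0,0,0,0,0,0,0.0]'

```

```text
time_s: 19.15
eef_pos: [0.5167, 0.3666, 0.0432]
eef_rot: [-0.037, 0.037, 0.706, -0.706]
wrist_force: [0.7, 0.1, 0.8]
opening: 0.103
```

```bash
python3 -m pendant '[0,0,0.008,0,0,0,0, 0,0,0.02,0,0,0,0, 0,0,0.03,0,0,0,0, 0,0,0.03,0,0,0,0, 0,0,0.03,0,0,0,0, 0,0,0.017,0,0,0,0, 0.001,-0.004,0.005,0,0,2,0, 0.003,-0.009,0,0,0,5,0, 0.005,-0.014,0,0,0,8,0, 0.006,-0.018,0,0,0,9,0, 0.007,-0.02,0,0,0,9,0, 0.007,-0.02,0,0,0,9,0]'
python3 -m pendant '[0.007,-0.02,0,0,0,9,0, 0.007,-0.02,0,0,0,9,0, 0.007,-0.02,0,0,0,9,0, 0.006,-0.019,0,0,0,9,0, 0.006,-0.017,0,0,0,8,0, 0.004,-0.013,0,0,0,6,0, 0.003,-0.009,0,0,0,4,0, 0.001,-0.0046,0,0,0,0,0, 0,0,0,0,0,0,0, 0,0,0,0,0,0,0]'
python3 - <<'E'
from h import *
print(boatoverlay('scene',(210,110,310,190),8,'pics/b1.png',.0402,270,mouth=(.586,.086)))
P,M=tcp();print(P,np.degrees(np.arctan2(M[1,2],M[0,2])))
E
```

```text
time_s: 20.65
eef_pos: [0.5455, 0.2809, 0.1832]
eef_rot: [-0.22, 0.22, -0.672, 0.672]
wrist_force: [0.3, -0.4, -1.4]
opening: 0.107
time_s: 21.9
eef_pos: [0.5864, 0.1593, 0.183]
eef_rot: [0.5, -0.5, 0.5, -0.5]
wrist_force: [0.2, 0.2, 0.2]
opening: 0.107
[0.5863575  0.0833159  0.14476494]
[0.58636777 0.15933609 0.18294934] -0.007877462085254737
```

View pics/b1.png

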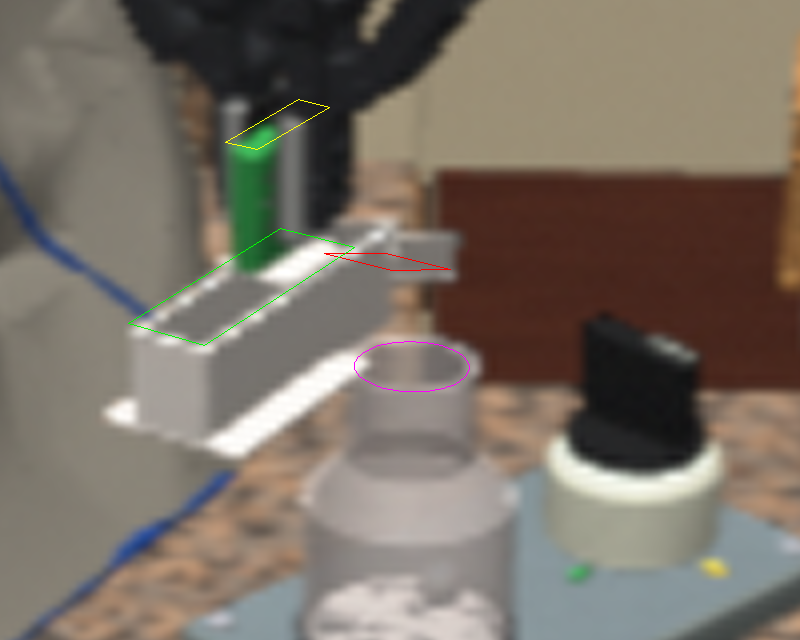

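```bash
python3 -m pendant '[0.0007,0,-0.006,0,0,0,0, 0,0,-0.009,0,0,0,0, 0,0,-0.009,0,0,0,0, 0,0,-0.007,0,0,0,0, 0,0,-0.0045,0,0,0,0, 0,0,0,0,0,0,0, 0,0,0,0,0,0,0]'
python3 - <<'E'
from h import *
print(boatoverlay('scene',(210,110,310,190),8,'pics/b2.png',.0402,270,mouth=(.586,.086)))
E
```

```text
time_s: 22.82
eef_pos: [0.5876, 0.1588, 0.1478]
eef_rot: [-0.5, 0.5, -0.5, 0.5]
wrist_force: [0.7, -1.7, 0.1]
opening: 0.105
[0.58761259 0.08276861 0.10959319]
```

View pics/b2.png

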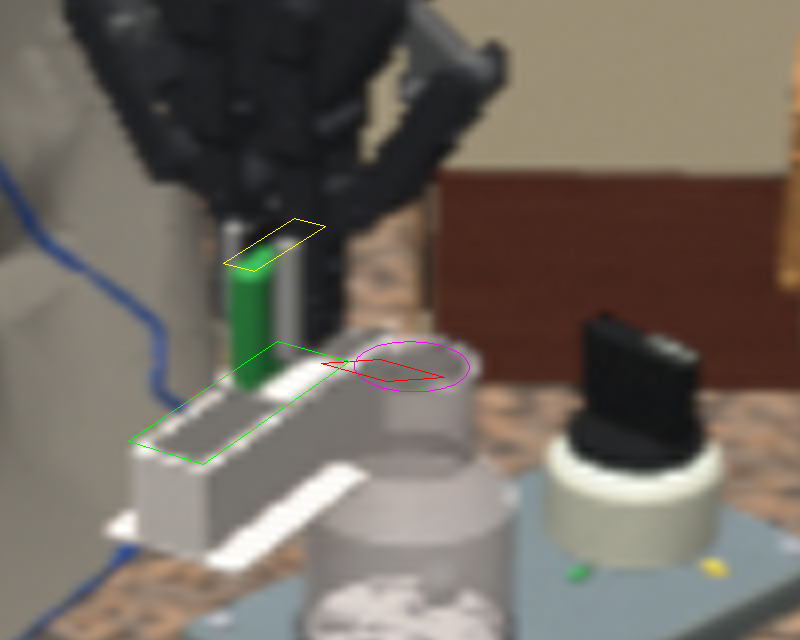

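The lip is inside the mouth, in the same position as the first boat. I'll tip it.

```bash
python3 -m pendant '[0,0,-0.0008,0,0,0,0, 0,-0.0037,0.0075,6,0,0,0, 0,-0.0045,0.007,6,0,0,0, 0,-0.0052,0.0065,6,0,0,0, 0,-0.0059,0.0058,6,0,0,0, 0,-0.0065,0.005,6,0,0,0, 0,-0.007,0.0043,6,0,0,0, 0,-0.0074,0.0035,6,0,0,0, 0,-0.0078,0.0026,6,0,0,0, 0,0,0,0,0,0,0, 0,0,0,0,0,0,0, 0,0,0,0,0,0,0]'
python3 -m pendant '[0,0,0,2,0,0,0, 0,0,0,-2,0,0,0, 0,0,0,0,0,0,0, 0,0,0,0,0,0,0, 0,0,0,0,0,0,0]'
python3 - <<'E'
from h import *
print(np.degrees(np.arccos(-tcp()[1][2,1])))
im=ctrl.camera('scene');crop('s',im,(210,110,310,200),7,'pics/b3.png')
im=ctrl.camera('top');crop('s',im,(280,130,350,195),8,'pics/b3t.png')
E
```

```text
time_s: 24.38
eef_pos: [0.5873, 0.1119, 0.1894]
eef_rot: [0.661, -0.254, 0.659, -0.253]
wrist_force: [-0.3, -0.2, -0.8]
opening: 0.107
time_s: 25.0
eef_pos: [0.5871, 0.1111, 0.1888]
eef_rot: [0.66, -0.253, 0.66, -0.253]
wrist_force: [0.5, 0.9, -0.6]
opening: 0.104
48.00203774641586
```

View pics/b3.png

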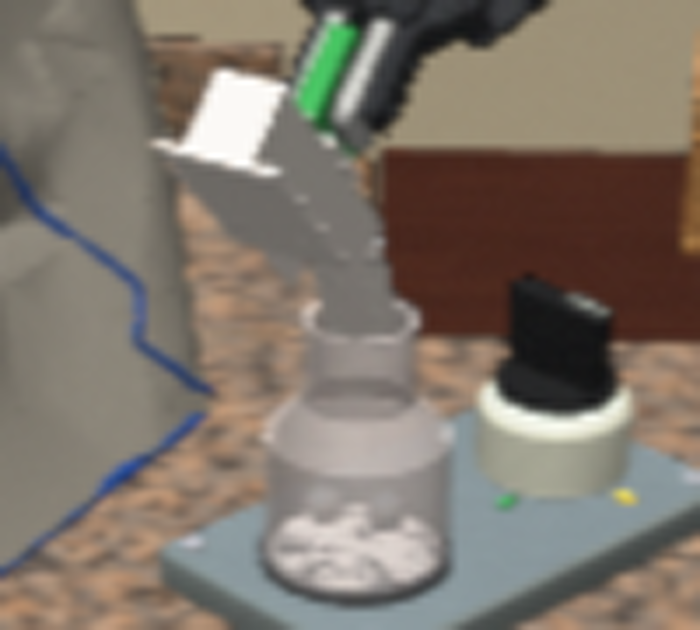

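View pics/b3t.png

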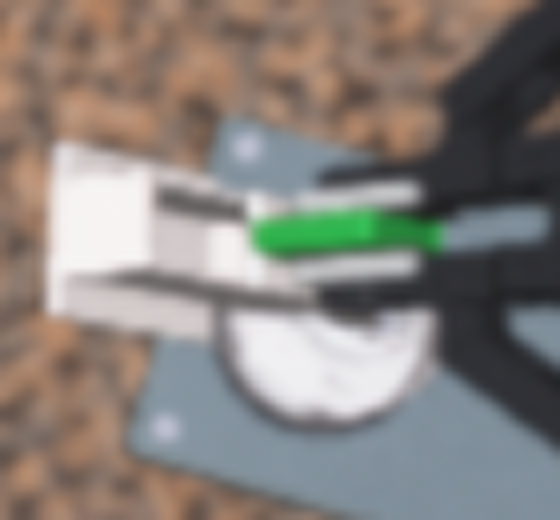

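Two beads are now in the reservoir. I'll level, lift out, and return green: -96° and back to (0.5167, 0.3666).

```bash
python3 -m pendant '[0,0.0078,-0.0026,-6,0,0,0, 0,0.0074,-0.0035,-6,0,0,0, 0,0.007,-0.0043,-6,0,0,0, 0,0.0065,-0.005,-6,0,0,0, 0,0.0059,-0.0058,-6,0,0,0, 0,0.0052,-0.0065,-6,0,0,0, 0,0.0045,-0.007,-6,0,0,0, 0,0.0037,-0.0075,-6,0,0,0, 0,0,0,0,0,0,0, 0,0,0,0,0,0,0]'
python3 - <<'E'
from h import *
P,M=tcp();print(P,np.degrees(np.arccos(-M[2,1])))
E
python3 -m pendant '[0,0,0.008,0,0,0,0, 0,0,0.014,0,0,0,0, 0,0,0.014,0,0,0,0, -0.003,0.01,0,0,0,-4,0, -0.006,0.018,0,0,0,-8,0, -0.008,0.022,0,0,0,-10,0, -0.008,0.022,0,0,0,-10,0, -0.008,0.022,0,0,0,-10,0, -0.008,0.022,0,0,0,-10,0, -0.008,0.022,0,0,0,-10,0, -0.008,0.022,0,0,0,-10,0, -0.007,0.021,0,0,0,-10,0]'
python3 -m pendant '[-0.005,0.016,-0.01,0,0,-8,0, -0.0015,0.009,-0.02,0,0,-6,0, 0,0.0015,-0.03,0,0,0,0, 0,0,-0.03,0,0,0,0, 0,0,-0.025,0,0,0,0, 0,0,-0.014,0,0,0,0, 0,0,0,0,0,0,0]'
python3 - <<'E'
from h import *
P,M=tcp();print(P,np.degrees(np.arctan2(M[1,2],M[0,2])))
im=ctrl.camera('scene');crop('s',im,(150,180,330,330),4,'pics/p3.png')
E
```

```text
time_s: 26.35
eef_pos: [0.5877, 0.159, 0.1472]
eef_rot: [0.501, -0.499, 0.5, -0.5]
wrist_force: [1.6, 0.8, 1.3]
opening: 0.11
[0.5877055  0.15896148 0.14722699] 0.13615144077201005
time_s: 27.85
eef_pos: [0.5232, 0.3407, 0.1838]
eef_rot: [0.048, -0.047, 0.706, -0.705]
wrist_force: [-0.3, -0.2, -1.4]
opening: 0.104
time_s: 28.72
eef_pos: [0.5164, 0.3661, 0.0532]
eef_rot: [0.038, -0.037, -0.706, 0.706]
wrist_force: [-0.0, 0.1, -0.1]
opening: 0.107
[0.51638821 0.36613643 0.05319507] -96.01288337572583
```

View pics/p3.png

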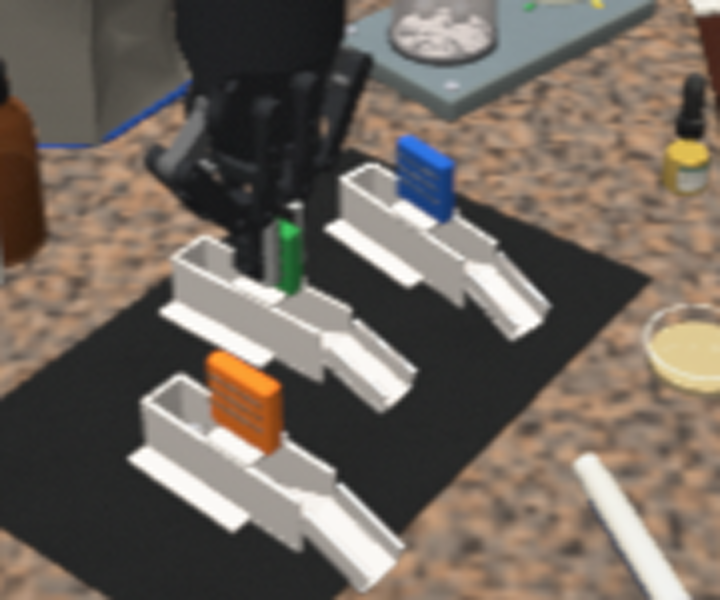

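```bash
python3 -m pendant '[0,0,-0.006,0,0,0,0, 0,0,-0.004,0,0,0,0, 0,0,0,0,0,0,0, 0,0,0,0,0,0,0.03, 0,0,0,0,0,0,0.05, 0,0,0,0,0,0,0.05, 0,0,0.01,0,0,0,0.05, 0,0,0.03,0,0,0,0.05, 0,0,0.03,0,0,0,0.05, 0,0,0.01,0,0,0,0.05]'
python3 -m pendant '[-0.01,0.02,0,0,0,-1,0.05, -0.02,0.035,0,0,0,0,0.05, -0.017,0.0255,0,0,0,0,0.05, 0,0,0,0,0,0,0.05]'
python3 - <<'E'
from h import *
P,M=tcp();print(P,np.degrees(np.arctan2(M[1,2],M[0,2])))
im=ctrl.camera('scene');crop('s',im,(150,160,330,330),4,'pics/c1.png')
im=ctrl.camera('top');crop('s',im,(130,150,290,260),5,'pics/c1t.png')
E
```

```text
time_s: 30.02
eef_pos: [0.5182, 0.3672, 0.1267]
eef_rot: [-0.036, 0.038, 0.707, -0.705]
wrist_force: [0.1, 0.5, 0.6]
opening: 0.582
time_s: 30.52
eef_pos: [0.4679, 0.4483, 0.1229]
eef_rot: [0.042, -0.042, -0.706, 0.706]
wrist_force: [0.3, 0.2, 0.0]
opening: 0.586
[0.4679365  0.44829575 0.12291541] -96.82715109417663
```

View pics/c1.png

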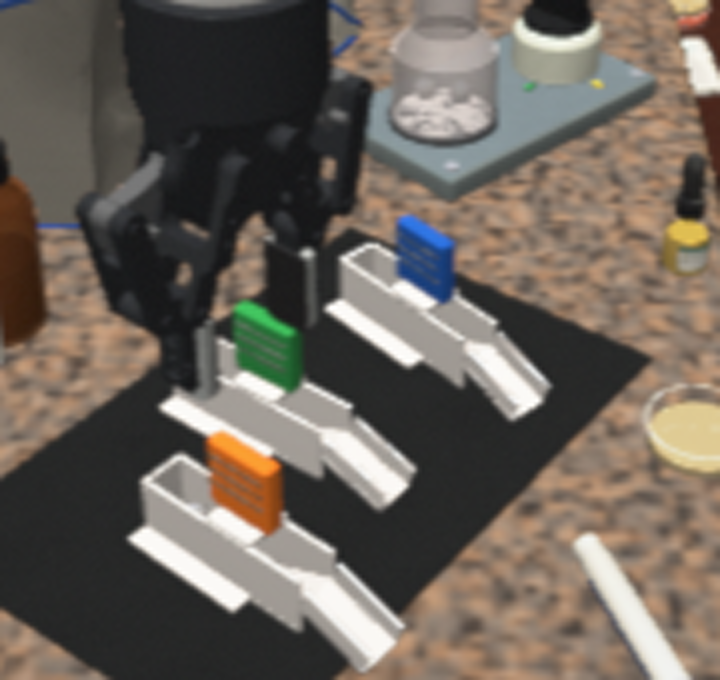

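View pics/c1t.png

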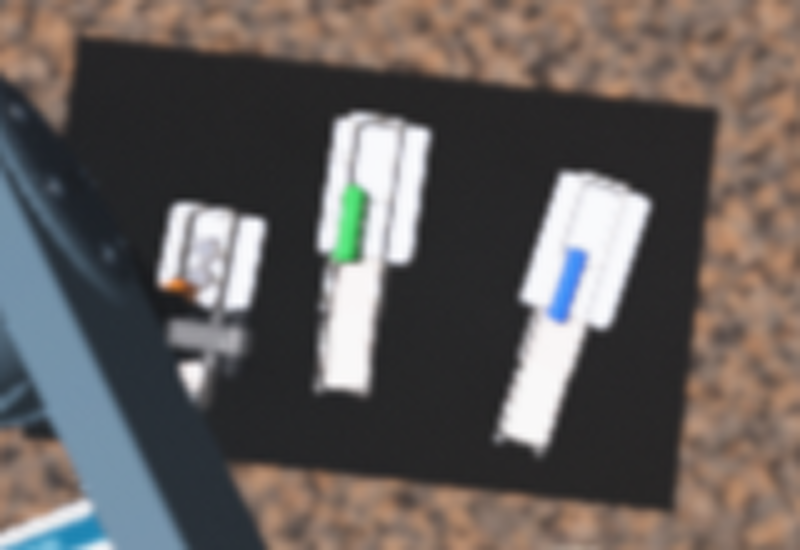

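Green is empty and upright. I'll descend on orange, which hasn't moved again.

```bash
python3 -m pendant '[0.0017,-0.0015,-0.02,0,0,0,0.05, 0,0,-0.025,0,0,0,0.05, 0,0,-0.02,0,0,0,0.05, 0,0,-0.01,0,0,0,0.05, 0,0,-0.005,0,0,0,0.05, 0,0,0,0,0,0,0.05]'
```

```text
time_s: 31.38
eef_pos: [0.4716, 0.4455, 0.0437]
eef_rot: [-0.043, 0.043, 0.706, -0.706]
wrist_force: [0.1, 0.3, -0.1]
opening: 0.587
```

```bash
python3 -m pendant '[-0.002,0.001,-0.0008,0,0,0,0.05, 0,0,0,0,0,0,0.03, 0,0,0,0,0,0,0, 0,0,0,0,0,0,0, 0,0,0,0,0,0,0, 0,0,0,0,0,0,0]'
python3 - <<'E'
from h import *
P,M=tcp();print(P,np.degrees(np.arctan2(M[1,2],M[0,2])))
E
```

```text
time_s: 32.12
eef_pos: [0.4696, 0.4467, 0.0432]
eef_rot: [-0.043, 0.043, 0.706, -0.706]
wrist_force: [-0.8, 1.0, 3.2]
opening: 0.11
[0.46960214 0.4467081  0.04323231] -96.9987700126199
```

```bash
python3 -m pendant '[0,0,0.008,0,0,0,0, 0,0,0.02,0,0,0,0, 0,0,0.03,0,0,0,0, 0,0,0.03,0,0,0,0, 0,0,0.03,0,0,0,0, 0,0,0.017,0,0,0,0, 0.002,-0.005,0.005,0,0,2,0, 0.004,-0.01,0,0,0,4,0, 0.0065,-0.016,0,0,0,6,0, 0.008,-0.02,0,0,0,8,0, 0.009,-0.022,0,0,0,8,0, 0.009,-0.022,0,0,0,8,0]'
python3 -m pendant '[0.009,-0.022,0,0,0,8,0, 0.009,-0.022,0,0,0,8,0, 0.009,-0.022,0,0,0,8,0, 0.009,-0.022,0,0,0,8,0, 0.009,-0.022,0,0,0,8,0, 0.009,-0.022,0,0,0,8,0, 0.008,-0.02,0,0,0,5,0, 0.0065,-0.016,0,0,0,4,0, 0.005,-0.012,0,0,0,3,0, 0.003,-0.008,0,0,0,0.9,0, 0.0025,-0.0047,0,0,0,0,0, 0,0,0,0,0,0,0]'
python3 -m pendant '[0,0,0,0,0,0,0]'
python3 - <<'E'
from h import *
print(boatoverlay('scene',(210,110,310,190),8,'pics/c2.png',.0402,270,mouth=(.586,.086)))
P,M=tcp();print(P,np.degrees(np.arctan2(M[1,2],M[0,2])))
E
```

```text
time_s: 33.62
eef_pos: [0.5079, 0.3506, 0.1829]
eef_rot: [-0.179, 0.179, -0.684, 0.684]
wrist_force: [-0.5, 0.3, -1.2]
opening: 0.106
time_s: 35.12
eef_pos: [0.587, 0.1587, 0.1828]
eef_rot: [0.499, -0.499, 0.501, -0.501]
wrist_force: [0.3, 0.2, -0.7]
opening: 0.105
time_s: 35.25
eef_pos: [0.5868, 0.1591, 0.1828]
eef_rot: [0.5, -0.5, 0.5, -0.5]
wrist_force: [0.3, 0.0, -0.5]
opening: 0.107
[0.58677239 0.08311272 0.14458931]
[0.58674483 0.15918509 0.18279922] -0.08217697258298018
```

View pics/c2.png

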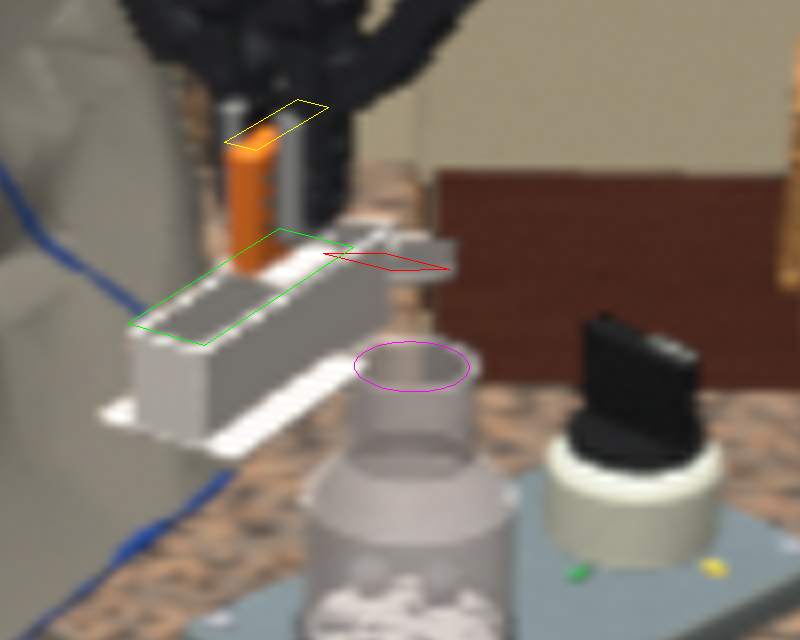

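```bash
python3 -m pendant '[0,-0.001,-0.006,0,0,0,0, 0,0,-0.009,0,0,0,0, 0,0,-0.009,0,0,0,0, 0,0,-0.007,0,0,0,0, 0,0,-0.0045,0,0,0,0, 0,0,0,0,0,0,0, 0,0,0,0,0,0,0]'
python3 - <<'E'
from h import *
print(boatoverlay('scene',(210,110,310,190),8,'pics/c3.png',.0402,270,mouth=(.586,.086)))
E
```

```text
time_s: 36.17
eef_pos: [0.5874, 0.1575, 0.1478]
eef_rot: [-0.5, 0.499, -0.5, 0.501]
wrist_force: [0.9, -2.2, 0.1]
opening: 0.107
[0.58740956 0.08149921 0.10955888]
```

View pics/c3.png

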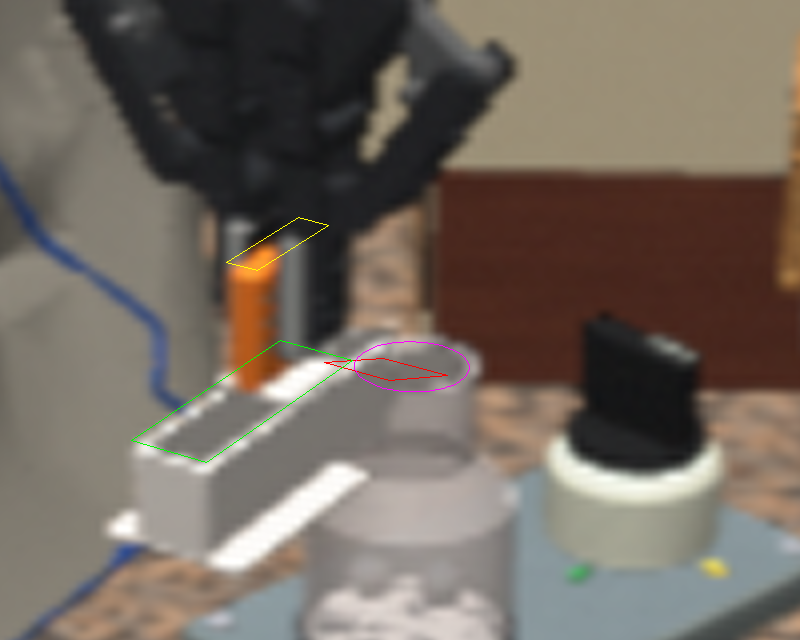

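The lip is inside, same as before. I'll tip it.

```bash
python3 -m pendant '[0,0,-0.0008,0,0,0,0, 0,-0.0037,0.0075,6,0,0,0, 0,-0.0045,0.007,6,0,0,0, 0,-0.0052,0.0065,6,0,0,0, 0,-0.0059,0.0058,6,0,0,0, 0,-0.0065,0.005,6,0,0,0, 0,-0.007,0.0043,6,0,0,0, 0,-0.0074,0.0035,6,0,0,0, 0,-0.0078,0.0026,6,0,0,0, 0,0,0,0,0,0,0, 0,0,0,0,0,0,0, 0,0,0,0,0,0,0]'
python3 -m pendant '[0,0,0,2,0,0,0, 0,0,0,-2,0,0,0, 0,0,0,0,0,0,0, 0,0,0,0,0,0,0, 0,0,0,0,0,0,0]'
python3 - <<'E'
from h import *
print(np.degrees(np.arccos(-tcp()[1][2,1])))
im=ctrl.camera('scene');crop('s',im,(225,140,295,200),10,'pics/c4.png')
im=ctrl.camera('top');crop('s',im,(280,130,350,195),8,'pics/c4t.png')
E
```

```text
time_s: 37.72
eef_pos: [0.587, 0.1107, 0.1893]
eef_rot: [0.66, -0.254, 0.66, -0.254]
wrist_force: [0.0, 0.6, -1.0]
opening: 0.106
time_s: 38.35
eef_pos: [0.5869, 0.1098, 0.1887]
eef_rot: [0.66, -0.253, 0.661, -0.254]
wrist_force: [0.4, -0.2, -0.5]
opening: 0.104
47.99920559549885
```

View pics/c4.png

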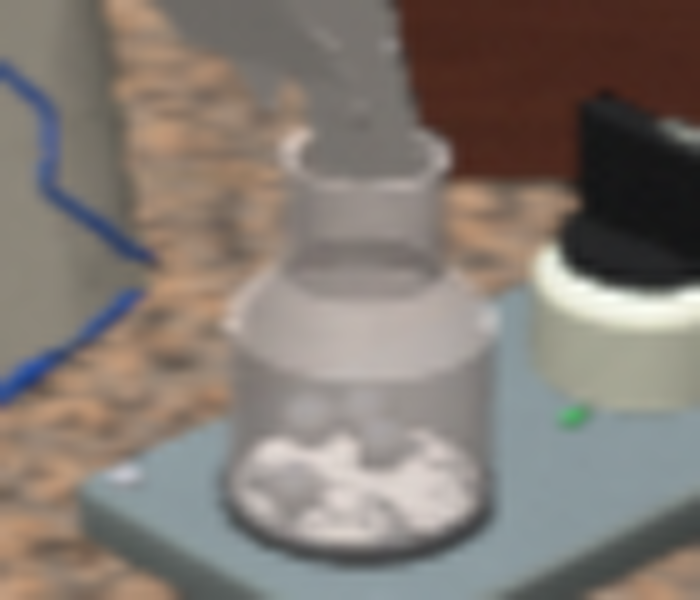

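View pics/c4t.png

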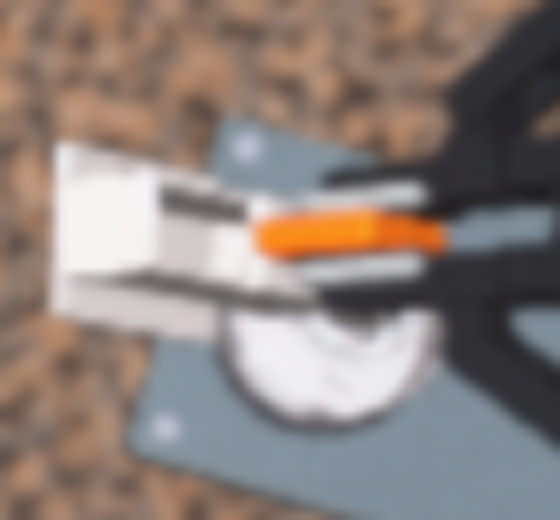

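Four beads are visible in the reservoir (1 + 1 + 2) and the trough is empty. I'll level, lift out, and place orange fully on the mat.

```bash
python3 -m pendant '[0,0.0078,-0.0026,-6,0,0,0, 0,0.0074,-0.0035,-6,0,0,0, 0,0.007,-0.0043,-6,0,0,0, 0,0.0065,-0.005,-6,0,0,0, 0,0.0059,-0.0058,-6,0,0,0, 0,0.0052,-0.0065,-6,0,0,0, 0,0.0045,-0.007,-6,0,0,0, 0,0.0037,-0.0075,-6,0,0,0, 0,0,0,0,0,0,0, 0,0,0,0,0,0,0]'
python3 -m pendant '[0,0,0.008,0,0,0,0, 0,0,0.014,0,0,0,0, 0,0,0.014,0,0,0,0, -0.004,0.012,0,0,0,-4,0, -0.007,0.022,0,0,0,-8,0, -0.009,0.028,0,0,0,-9,0, -0.009,0.028,0,0,0,-9,0, -0.009,0.028,0,0,0,-9,0, -0.009,0.028,0,0,0,-9,0, -0.009,0.028,0,0,0,-9,0, -0.009,0.028,0,0,0,-9,0, -0.009,0.028,0,0,0,-9,0]'
python3 -m pendant '[-0.008,0.025,0,0,0,-9,0, -0.006,0.02,-0.01,0,0,-9,0, -0.004,0.014,-0.02,0,0,-4,0, 0,0,-0.03,0,0,0,0, 0,0,-0.03,0,0,0,0, 0,0,-0.025,0,0,0,0, 0,0,-0.014,0,0,0,0, 0,0,0,0,0,0,0]'
python3 - <<'E'
from h import *
P,M=tcp();print(P,np.degrees(np.arctan2(M[1,2],M[0,2])))
im=ctrl.camera('scene');crop('s',im,(150,180,330,330),4,'pics/p5.png')
E
```

```text
time_s: 39.7
eef_pos: [0.5874, 0.1578, 0.1471]
eef_rot: [0.5, -0.499, 0.501, -0.5]
wrist_force: [1.3, -0.8, 1.2]
opening: 0.105
time_s: 41.2
eef_pos: [0.5129, 0.3886, 0.1837]
eef_rot: [0.09, -0.089, 0.702, -0.701]
wrist_force: [0.6, -0.6, 0.6]
opening: 0.105
time_s: 42.2
eef_pos: [0.4946, 0.4464, 0.053]
eef_rot: [0.044, -0.043, -0.705, 0.706]
wrist_force: [0.4, -0.6, -0.4]
opening: 0.104
[0.49457951 0.44638258 0.05301008] -97.11217464049622
```

View pics/p5.png

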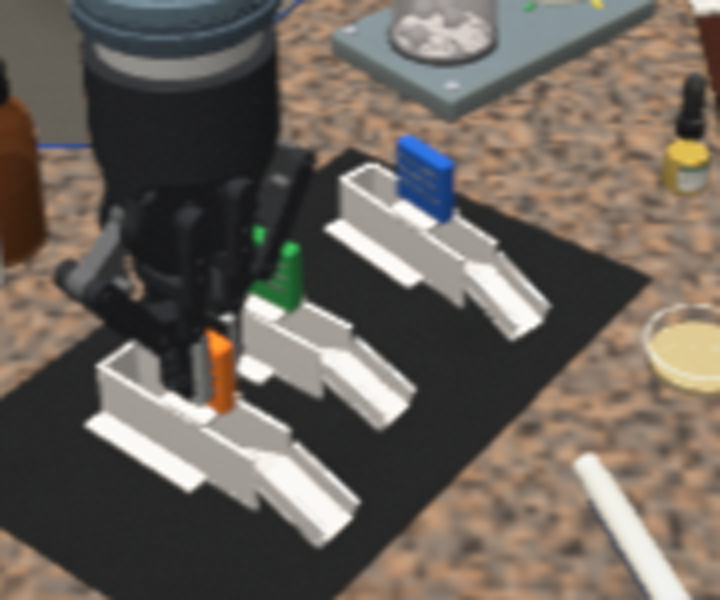

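```bash
python3 -m pendant '[0,0,-0.006,0,0,0,0, 0,0,-0.0038,0,0,0,0, 0,0,0,0,0,0,0, 0,0,0,0,0,0,0.03, 0,0,0,0,0,0,0.05, 0,0,0,0,0,0,0.05, 0,0,0.01,0,0,0,0.05, 0,0,0.03,0,0,0,0.05, 0,0,0.04,0,0,0,0.05, 0,0,0.05,0,0,0,0.05, 0,0,0.02,0,0,0,0.05, -0.02,-0.04,0,0,0,0,0.05]'
python3 -m pendant '[-0.03,-0.05,0,0,0,0,0.05, -0.03,-0.05,0,0,0,0,0.05, -0.03,-0.05,0,0,0,0,0.05, -0.02,-0.05,0,0,0,0,0.05, 0,0,0,0,0,0,0.05]'
python3 - <<'E'
from h import *
print(tcp()[0])
s=ctrl.camera('scene');t=ctrl.camera('top')
crop('s',s,(265,135,325,190),12,'pics/k1.png');crop('t',t,(340,160,390,205),14,'pics/k1t.png')
crop('s',s,(150,190,330,330),4,'pics/p6.png');crop('s',t,(130,150,290,260),5,'pics/p6t.png')
E
```

```text
time_s: 43.75
eef_pos: [0.4766, 0.4083, 0.1964]
eef_rot: [-0.041, 0.045, 0.707, -0.705]
wrist_force: [-0.0, -0.1, -0.3]
opening: 0.585
time_s: 44.38
eef_pos: [0.3632, 0.2045, 0.1931]
eef_rot: [0.045, -0.044, -0.705, 0.706]
wrist_force: [-0.3, 0.2, -0.1]
opening: 0.584
[0.36315899 0.20453105 0.19306323]
```

View pics/k1.png

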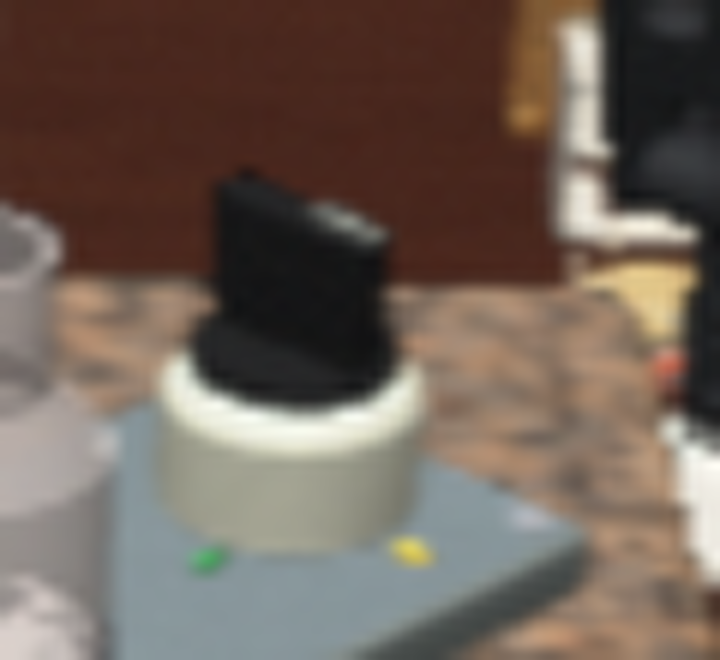

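View pics/k1t.png

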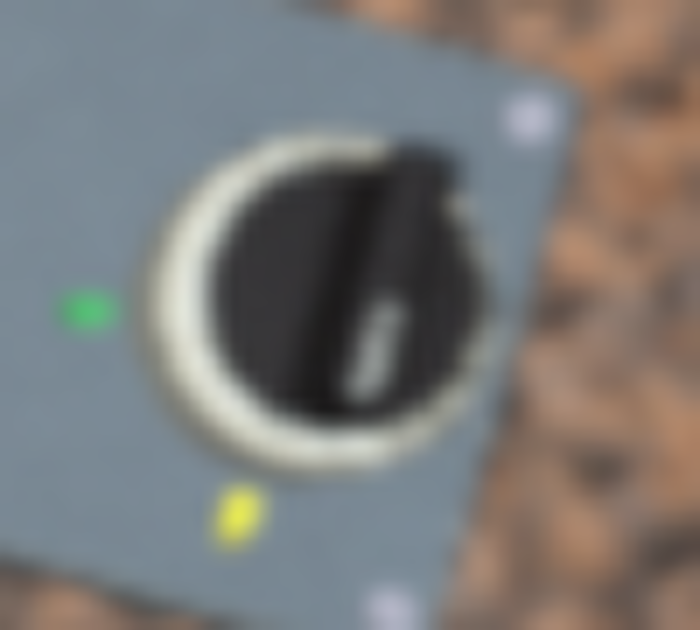

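View pics/p6.png

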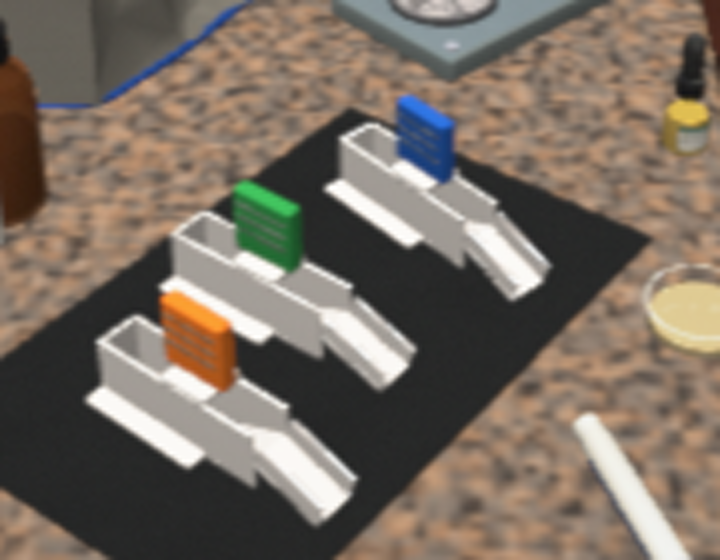

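View pics/p6t.png

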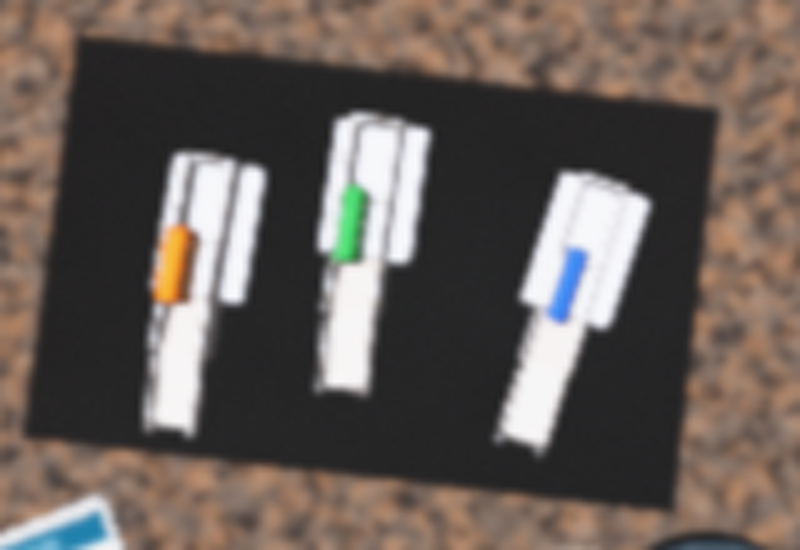

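All three boats are upright, empty and on the mat. The knob bar is centred at top-view px (367.5,179.4) and its white pointer faces the yellow (fill) mark. Clockwise goes to green.

```bash
python3 - <<'E'
from h import *
print(tri((289.6,151.8),(367.5,179.4)),atz('top',(367.5,179.4),.088),atz('scene',(289.6,151.8),.088))
f=lambda a,b:atz('top',(340+(a+.5)/14-.5,160+(b+.5)/14-.5),.088)
a,b=f(425,150),f(358,405);print(a,b,np.degrees(np.arctan2(*(b-a)[1::-1])))
# overlay model
c=np.array([.560,-.0135]); yaw=np.arctan2(*(b-a)[1::-1])
print(yaw)
for n,box,k in(('scene',(265,135,325,190),12),('top',(340,160,390,205),14)):
    im=cv2.resize(ctrl.camera(n),None,fx=k,fy=k,interpolation=cv2.INTER_CUBIC)
    u=np.array([np.cos(yaw),np.sin(yaw)]);v=np.array([-u[1],u[0]])
    for z in(.056,.088):
        P=[np.r_[c+s*.022*u+t*.006*v,z] for s,t in((1,1),(1,-1),(-1,-1),(-1,1))]
        cv2.polylines(im,[((proj(n,P)+.5)*k-.5).astype(int)],True,(255,0,0),1)
    l,t,r,bb=[q*k for q in box];cv2.imwrite(f'pics/ko_{n}.png',cv2.cvtColor(im[t:bb,l:r],cv2.COLOR_RGB2BGR))
E
```

```text
(array([ 0.56216783, -0.01779386,  0.08617348]), np.float64(0.00026632910138347474)) [ 0.56208514 -0.01726388  0.088     ] [ 0.56035039 -0.01434344  0.088     ]
[ 0.58317218 -0.02249509  0.088     ] [ 0.54126269 -0.01204774  0.088     ] 166.00240342081366
2.8972885059170963
```

View pics/ko_scene.png

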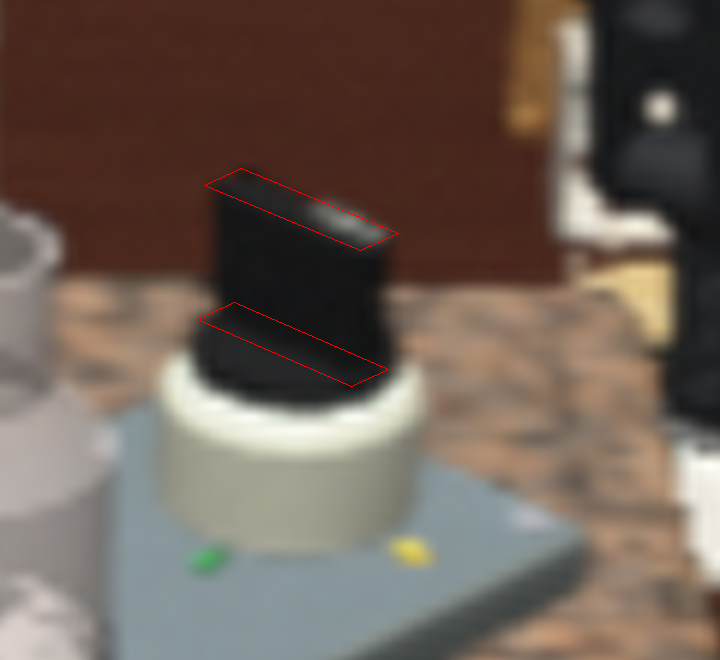

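View pics/ko_top.png

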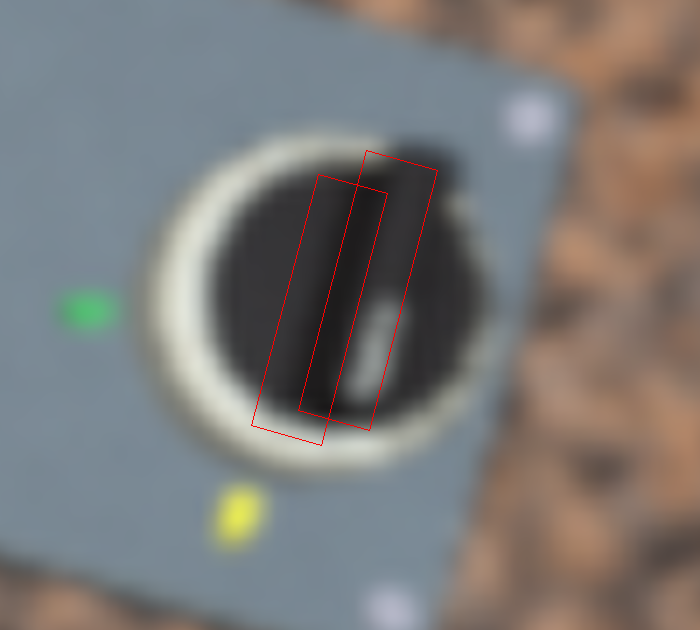

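Both views put the knob axis at about (0.561, -0.015) and the bar at yaw 166°. I'll use jaw angle +76° so the wrist stays well within range while turning clockwise.

```bash
python3 -m pendant '[0.005,-0.006,0,0,0,5,0.05, 0.012,-0.013,0,0,0,10,0.05, 0.012,-0.013,0,0,0,10,0.05, 0.012,-0.013,0,0,0,10,0.05, 0.012,-0.013,0,0,0,10,0.05, 0.012,-0.013,0,0,0,10,0.05, 0.012,-0.013,0,0,0,10,0.05, 0.012,-0.013,0,0,0,10,0.05, 0.012,-0.013,0,0,0,10,0.05, 0.012,-0.013,0,0,0,10,0.05, 0.012,-0.013,0,0,0,10,0.05, 0.012,-0.013,0,0,0,10,0.05]'
python3 -m pendant '[0.012,-0.013,0,0,0,10,0.05, 0.012,-0.013,0,0,0,10,0.05, 0.012,-0.013,0,0,0,10,0.05, 0.012,-0.013,0,0,0,10,0.05, 0.012,-0.013,0,0,0,10,0.05, 0.011,-0.0125,0,0,0,10,0.05, 0,0,0,0,0,8,0.05, 0,0,0,0,0,0,0.05, 0,0,0,0,0,0,0.05]'
python3 - <<'E'
from h import *
P,M=tcp();print(P,np.degrees(np.arctan2(M[1,2],M[0,2])),ctrl.get_obs()['q'].round(2))
im=ctrl.camera('scene');crop('s',im,(230,90,350,190),6,'pics/k2.png')
E
```

```text
time_s: 46.08
eef_pos: [0.503, 0.0584, 0.1932]
eef_rot: [-0.573, 0.573, -0.414, 0.414]
wrist_force: [0.1, -0.6, 0.0]
opening: 0.588
time_s: 47.2
eef_pos: [0.5732, -0.019, 0.1933]
eef_rot: [0.707, -0.707, 0.026, -0.026]
wrist_force: [0.4, 1.1, 0.2]
opening: 0.586
[ 0.57318154 -0.01904365  0.19325364] 85.80925292250923 [-0.24  0.21  1.65  0.    1.28 -1.74]
```

View pics/k2.png

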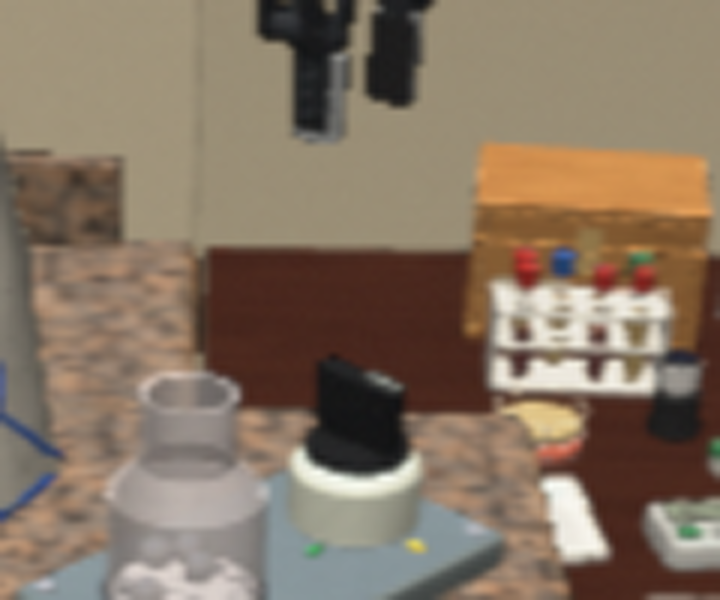

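```bash
python3 -m pendant '[-0.006,0.002,-0.01,0,0,-5,0.05, -0.006,0.002,-0.02,0,0,-4.8,0.05, 0,0,-0.03,0,0,0,0.05, 0,0,-0.025,0,0,0,0.05, 0,0,-0.015,0,0,0,0.05, 0,0,0,0,0,0,0.05, 0,0,0,0,0,0,0.05]'
python3 - <<'E'
from h import *
P,M=tcp();print(P,np.degrees(np.arctan2(M[1,2],M[0,2])),ctrl.get_obs()['q'].round(2))
im=ctrl.camera('scene');crop('s',im,(230,90,350,190),6,'pics/k3.png')
im=ctrl.camera('top');crop('s',im,(320,140,400,210),8,'pics/k3t.png')
E
```

```text
time_s: 48.12
eef_pos: [0.5618, -0.0159, 0.0947]
eef_rot: [-0.702, 0.702, -0.085, 0.086]
wrist_force: [0.5, 0.3, -0.2]
opening: 0.584
[ 0.56178611 -0.01586014  0.09474186] 76.09005579206382 [-0.24  0.31  1.75  0.    1.08 -1.57]
```

View pics/k3.png

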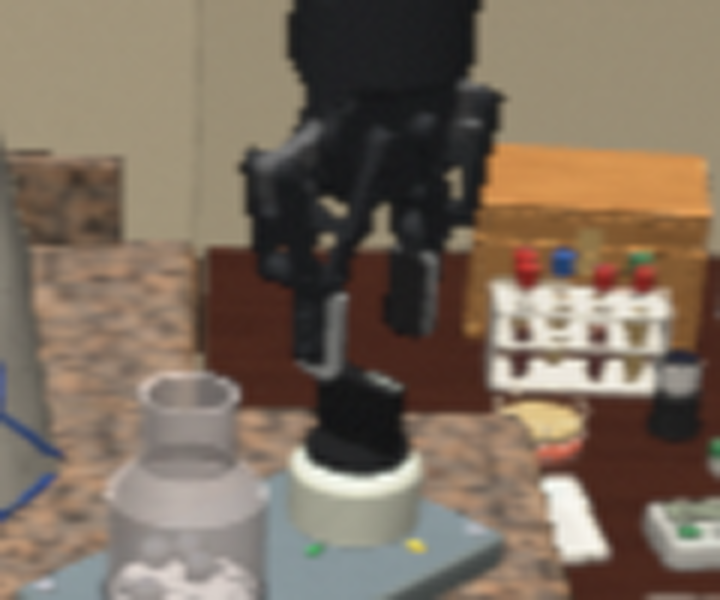

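View pics/k3t.png

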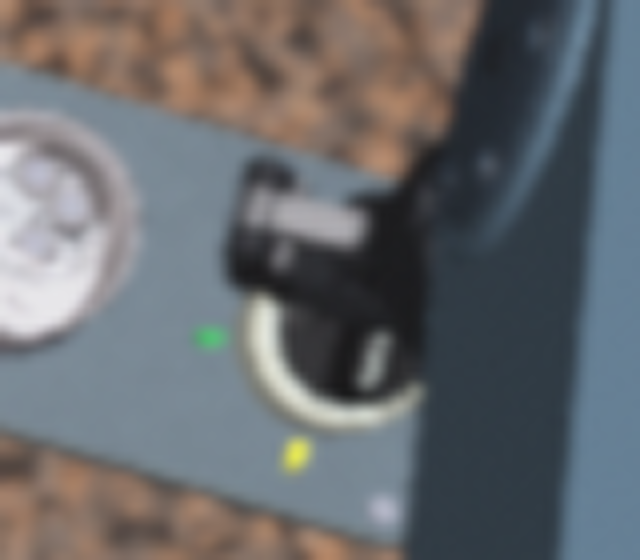

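The fingers straddle the bar. I'll descend and close.

```bash
python3 -m pendant '[0,0,-0.015,0,0,0,0.05, 0,0,-0.012,0,0,0,0.05, 0,0,-0.006,0,0,0,0.05, 0,0,0,0,0,0,0.05]'
python3 -m pendant '[0,0,0,0,0,0,0.025, 0,0,0,0,0,0,0.01, 0,0,0,0,0,0,0, 0,0,0,0,0,0,0, 0,0,0,0,0,0,0]'
```

```text
time_s: 48.72
eef_pos: [0.5603, -0.0156, 0.0597]
eef_rot: [0.702, -0.702, 0.086, -0.085]
wrist_force: [-0.3, -0.1, 0.7]
opening: 0.587
time_s: 49.35
eef_pos: [0.5613, -0.0161, 0.0613]
eef_rot: [-0.702, 0.702, -0.085, 0.086]
wrist_force: [-3.0, -1.7, 4.8]
opening: 0.128
```

```bash
python3 -m pendant '[0,0,0,0,0,-4,0, 0,0,0,0,0,-6,0, 0,0,0,0,0,-6,0, 0,0,0,0,0,-6,0, 0,0,0,0,0,0,0]'
python3 -c "
from h import *
P,M=tcp();print(np.degrees(np.arctan2(M[1,2],M[0,2])),ctrl.get_obs()['torque'])"
```

```text
time_s: 49.98
eef_pos: [0.5614, -0.0157, 0.0613]
eef_rot: [0.673, -0.673, 0.217, -0.218]
wrist_force: [-0.4, -0.1, 5.0]
opening: 0.128
54.11291471179551 [-0.00222171  0.20867183  0.092052  ]
```

Forces are low, so I'll continue past the detent.

```bash
python3 -m pendant '[0,0,0,0,0,-6,0, 0,0,0,0,0,-6,0, 0,0,0,0,0,-6,0, 0,0,0,0,0,-6,0, 0,0,0,0,0,-6,0, 0,0,0,0,0,-6,0, 0,0,0,0,0,-6,0, 0,0,0,0,0,-6,0, 0,0,0,0,0,-2,0, 0,0,0,0,0,0,0, 0,0,0,0,0,0,0]'
python3 -c "
from h import *
P,M=tcp();print(np.degrees(np.arctan2(M[1,2],M[0,2])),ctrl.get_obs()['torque'])"
```

```text
time_s: 51.35
eef_pos: [0.5623, -0.0153, 0.0613]
eef_rot: [0.519, -0.517, 0.481, -0.482]
wrist_force: [3.7, 3.2, 3.0]
opening: 0.13
4.193394003805844 [ 0.43480942 -0.58319113 -0.08092518]
```

```bash
python3 -m pendant '[0,0,0,0,0,0,0.03, 0,0,0,0,0,0,0.05, 0,0,0,0,0,0,0.05, 0,0,0,0,0,0,0.05, 0,0,0.01,0,0,0,0.05, 0,0,0.03,0,0,0,0.05, 0,0,0.05,0,0,0,0.05, 0,0,0.05,0,0,0,0.05, -0.03,-0.03,0,0,0,0,0.05, -0.05,-0.04,0,0,0,0,0.05, -0.05,-0.04,0,0,0,0,0.05, -0.03,-0.04,0,0,0,0,0.05]'
python3 -m pendant '[0,-0.03,0,0,0,0,0.05, 0,-0.03,0,0,0,0,0.05, 0,0,0,0,0,0,0.05, 0,0,0,0,0,0,0.05]'
python3 - <<'E'
from h import *
s=ctrl.camera('scene');t=ctrl.camera('top')
crop('s',s,(225,130,325,200),8,'pics/f1.png');crop('t',t,(290,140,390,215),8,'pics/f1t.png')
cv2.imwrite('pics/fs.png',s[...,::-1]);cv2.imwrite('pics/ft.png',t[...,::-1])
E
```

```text
time_s: 52.85
eef_pos: [0.4016, -0.1645, 0.2014]
eef_rot: [-0.518, 0.518, -0.481, 0.482]
wrist_force: [0.4, 0.1, 0.1]
opening: 0.584
time_s: 53.35
eef_pos: [0.4032, -0.2233, 0.2009]
eef_rot: [0.518, -0.517, 0.482, -0.482]
wrist_force: [0.2, -0.1, 0.9]
opening: 0.585
```

View pics/f1t.png

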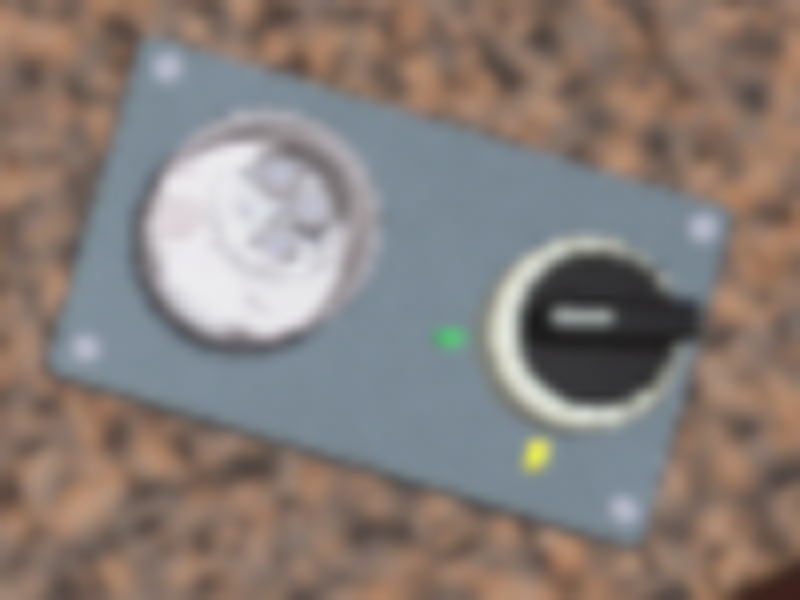

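View pics/f1.png

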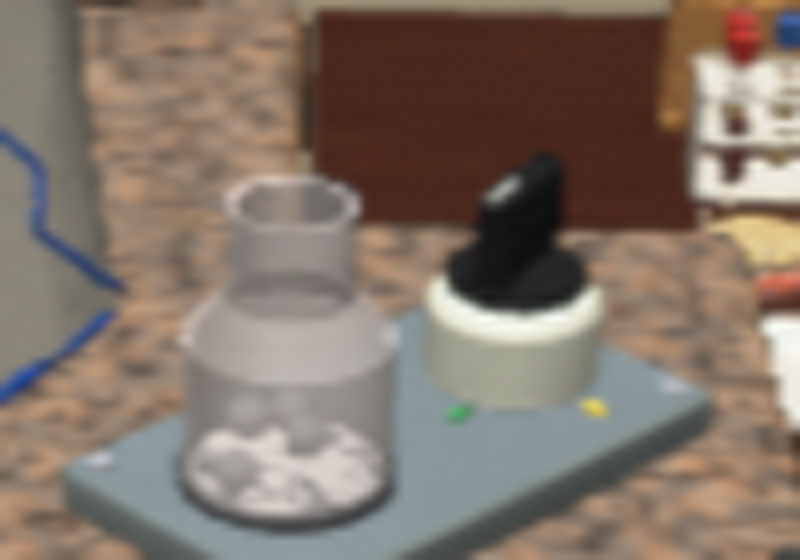

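View pics/fs.png

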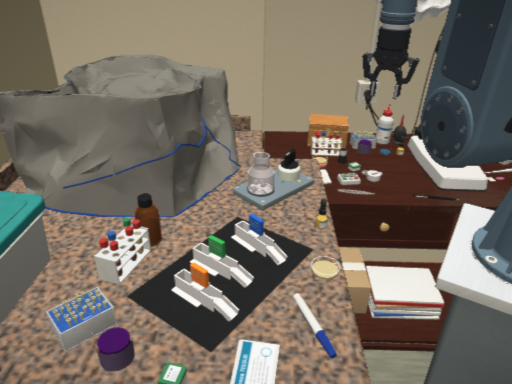

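View pics/ft.png

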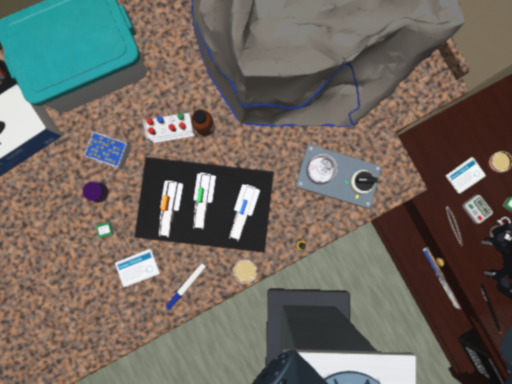

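Everything checks out, so I'm handing in.

```bash
python3 -c "
from bench import ctrl
print(ctrl.hand_in())"
```

```text
the job is handed in; nothing more can be done
None
```

The job is done and handed in at about 53 s. I emptied all three boats into the dispenser (blue and green one bead each, orange two) and stood them back on the mat. For each boat the lip was inside the mouth before I tipped it to 48°, and I levelled it before lifting the lip out. Then I turned the knob 72° clockwise and let go.

**Last checks:**
- **Beads:** The scene view shows four in the reservoir. The top view shows only three clearly, the fourth being faint behind the clear wall.
- **Boats:** All three troughs look empty in the top view. The boats stand upright on the mat.
- **Knob:** After release its pointer stays at the green run mark, no longer at the yellow fill mark.
- **Bystanders:** The oil bottle, dish and amber bottle are where they started.
- **Forces:** The end-of-move readings stayed around 6 N or less.

**Disagreements:**
- The orange boat was knocked about 1–2 cm before I reached it. I measured it again and set it back down fully on the mat.
- The two cameras disagreed by up to about 4 mm. I placed each lip by comparing it with the mouth in the scene picture.

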